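Refill the laundry dosing unit

ROBOT

A 6-joint arm with a two-finger parallel gripper is mounted at the origin on the work surface. World frame = base frame: x ahead of the robot, y to its left, z up, the work surface at z = 0. Lengths are in m, angles in degrees, forces in N, time in s.
With the tool pointing down it reaches from about 0.25 to 0.725 m from the base axis. Payload 9.7 kg.
Tool frame: the origin (TCP) lies at the centre of the arm's flange, where the gripper is bolted on; the fingertips stand 173 mm ahead of it and the grasp point (between the pads) lies bot.grip_depth ahead of it (bot.grip_depth is the distance from the TCP to the grasp point, in m); z points along the fingers, y is the direction in which the jaws open and shut (so a half turn about z gives the same grasp; the last joint's range is limited). The gripper opens to 85 mm and grips with 20 to 120 N. Pads are 22 mm wide; open, the fingers measure 114 mm over their backs; the gripper's body (76 mm by 85 mm) begins 54 mm behind the grasp point. The pads swing forward as they close: fully open they stand 13 mm farther back than shut.
Start: joints at [-75.115, 4.979, 10.078, 95.1, 0, 90], TCP at [0.141, -0.532, 0.405] pointing down, gripper open.
Joint ranges: [-179.16, 179.16], [-48.56, 103.87], [-65.8, 70.77], [-126.05, 130.52], [-82.76, 87.17], [-180, 180]. Speed limits (degrees/s): [127.2, 127.2, 147.25, 180, 180, 180].

INTERFACE

Orientations are given as [roll, pitch, yaw] about the fixed x, y, z axes, in that order (R = Rz(yaw) Ry(pitch) Rx(roll)).
In Python, from workcell import status, viewer, bot gives the robot as it stands. The module is installed in compiled form; this text tells all that it offers.
- The arm moves only by the tool move_arm, never from a script. Its argument "commands" is a list of rows, each an object with "claw": the gripper's target within -1 to 1 (fully open at 1, half-way at 0, shut at -1); "travel": the shift along the tool's x, y, z in cm, a list of three; "turn": the turn about the tool's z in degrees. A call has 1 to 5 rows; each row shifts and turns the commanded pose from where the row before left it, along the tool's axes as they then stand; what a row does not reach is not made up. A row lasts 1/12 s, in which the tool goes at most 41.7 mm and 7.16 degrees, less where a joint would pass 70% of its speed; a pose out of reach is approached as far as the arm can. A call is refused whole if a number of a shift passes 4.17 or a number of a turn 7.16, either way. A call with a gripper value outside its range is refused whole. The fingers move at their own pace and stop on an object; "squeeze" is the grip in N (left out, the last holds). Time passes only in rows, so rows that do not move let the fingers close. It gives the time, the measured TCP pose, the force and the opening at its end, in the units of the state.
- status.get_obs(): the state, without advancing time (a new reading comes with each control period).
- viewer.camera(name): name is "scene" or "top" or "wrist"; returns the picture (384x512x3 uint8, blue, green, red); there is no depth.
- viewer.camera_params(name): a dict with "camera_matrix" (3x3 intrinsics, pixels), "xyz" and "rotation" of the camera in the world. Camera axes: x right, y up, looking along -z (the intrinsics and any distortion apply to the point x, -y, -z); pixel columns grow to the right and rows downward; lengths in m; the calibration is good to about 2 mm. A picture is of the moment at which its call begins: read the wrist's pose just before it. camera_params takes no time and is no camera call; for the wrist camera it gives the pose at the moment of the call.
- bot.job_done(): hands the job in, once; it reports no verdict.
The state is a dict: "time": time; "q": joint angles; "qd": joint speeds; "joint_efforts": joint torques, N m; "ee_pos": TCP position; "tcp_rot": TCP orientation; "wrist_force": force on the tool from outside, world axes, zero at the start; "torque": the same for the moment, N m; "opening": finger opening in m.
Only numpy, scipy, OpenCV 4.12 (cv2) and the standard library are available. Lean on these libraries where they do the work, as an engineer would, in place of code of your own. Each camera call takes 0.05 s, during which the arm holds its last target.

TASK

Press in the orange release tab of the dosing unit on the laundry counter, then pivot its cover by the fin all the way open. Stand each cartridge that is there upright and fully down in the pocket of its own colour, one after another in the order of the pocket numbers (blue 1, green 2, yellow 3, red 4, black 5; leave the pocket of a missing one empty), then shut the cover until it snaps. Leave everything else on the counter where it is.

Things in the scene. Friction and masses are not known exactly. Their poses are not given: they have to be found in the camera images.
- unit: Dosing unit: white tray 144 mm (x) by 286 mm (y), fixed to the counter, walls 7 mm thick, 78 mm high near and far, 86 mm at the ends; a grey snap-in cover lies in its frame. Origin: centre of the underside; its +x points roughly away from the robot, z up. Inside, on the middle line x = 0, a row of five pockets along y; 65 mm from the row's middle line to either long wall.
- cover (a joint): Angle (rad) of the grey cover (138 x 268 x 6 mm, 150 g, hinged at its far edge along y): 0 shut and latched, grows as the near edge pivots up and over; stop at 1.85, where it stays; falls shut from below about 1.5. Tab pressed: a spring pin pops it to about 0.18. To shut: press down on the fin with 7 to 15 N until it snaps at 0, else it springs back to 0.18.
- cover_hinge (a point): Point on the cover's hinge line, middle of its length, 82 mm above the counter and 66 mm to the far side (+x) of the unit's origin.
- cover_fin (a point): Grip point on the orange upright fin on the cover: fin 12 mm thick along the unit's y, 34 mm long in x, 45 mm tall. Point 28 mm above the plate, 17 mm under the fin's top; shut, it is 100 mm nearer than the hinge line and 31 mm higher. Moves with the cover and has its axes. Pinched from above across its thickness, it can turn between the pads as the cover pivots.
- cover_press (a point): Centre of the top of the orange fin, 17 mm above the grip point; press it straight down to snap the cover shut (130 mm above the counter when shut). Moves with the cover and has its axes.
- tab (a joint): Travel (m) of the orange release tab: 0 at rest, pressed towards the unit (its +x) up to 0.008; spring 1.4 N at first, 4.2 N when fully in, returns by itself. The cover is released at 0.003 to 0.005 and pops up.
- tab_face (a point): Centre of the outer (robot-side) face of the orange tab on the near wall of the unit, 60 mm above the counter; face 40 mm wide (y) by 26 mm high; it stands 13 mm proud of the wall and 85 mm from the middle of the wall towards -y.
- pocket_1 (a point): Centre of the floor of pocket 1, marked blue with 1 dot(s): square, 38 mm wide, 30 mm deep, floor 10 mm above the counter. Pockets 1 to 5 run towards the unit's +y, 50 mm apart.
- pocket_2 (a point): Centre of the floor of pocket 2, marked green with 2 dot(s): square, 38 mm wide, 30 mm deep, floor 10 mm above the counter. Pockets 1 to 5 run towards the unit's +y, 50 mm apart.
- pocket_3 (a point): Centre of the floor of pocket 3, marked yellow with 3 dot(s): square, 38 mm wide, 30 mm deep, floor 10 mm above the counter. Pockets 1 to 5 run towards the unit's +y, 50 mm apart.
- pocket_4 (a point): Centre of the floor of pocket 4, marked red with 4 dot(s): square, 38 mm wide, 30 mm deep, floor 10 mm above the counter. Pockets 1 to 5 run towards the unit's +y, 50 mm apart.
- pocket_5 (a point): Centre of the floor of pocket 5, marked black with 5 dot(s): square, 38 mm wide, 30 mm deep, floor 10 mm above the counter. Pockets 1 to 5 run towards the unit's +y, 50 mm apart.
- cart_1: Blue dosing cartridge for pocket 1: upright cylinder 34 mm in diameter, 64 mm tall, 80 g with a weighted foot, white band round the middle; origin at the centre of its underside, z up. May be absent (None). Seated, 34 mm of it stands above the pocket walls.
- cart_2: Green dosing cartridge for pocket 2: upright cylinder 34 mm in diameter, 64 mm tall, 80 g with a weighted foot, white band round the middle; origin at the centre of its underside, z up. May be absent (None). Seated, 34 mm of it stands above the pocket walls.
- cart_3: Yellow dosing cartridge for pocket 3: upright cylinder 34 mm in diameter, 64 mm tall, 80 g with a weighted foot, white band round the middle; origin at the centre of its underside, z up. May be absent (None). Seated, 34 mm of it stands above the pocket walls.
- cart_4: Red dosing cartridge for pocket 4: upright cylinder 34 mm in diameter, 64 mm tall, 80 g with a weighted foot, white band round the middle; origin at the centre of its underside, z up. May be absent (None). Seated, 34 mm of it stands above the pocket walls.
- cart_5: Black dosing cartridge for pocket 5: upright cylinder 34 mm in diameter, 64 mm tall, 80 g with a weighted foot, white band round the middle; origin at the centre of its underside, z up. May be absent (None). Seated, 34 mm of it stands above the pocket walls.
- scoop_cup: Bystander, not to be disturbed: clear plastic measuring cup, 60 mm wide, 50 mm tall, standing near the cartridges; origin at the centre of its underside.
- brush: Bystander, not to be disturbed: wooden clothes brush 130 by 45 by 32 mm, long side along its x, lying near the cartridges; origin at the centre of its underside.
- tablet_jar: Bystander, not to be disturbed: glass jar 90 mm wide, 120 mm tall, on the right; origin at the centre of its underside.
- soap_dish: Bystander, not to be disturbed: white bowl 100 mm wide, 30 mm tall, on the left; origin at the centre of its underside.
- peg_tin: Bystander, not to be disturbed: blue tin 90 by 130 by 60 mm, on the left; origin at the centre of its underside.

How it is judged (in metres and radians):
On the way, in this order (a step that is already met when the one before it is completed fails the run):
1. the orange tab is pressed in and the cover is released (value of joint tab above 0.002 m and value of joint cover above 0.03 rad), for 0.02 s.
2. the cover is pivoted fully up out of its frame (value of joint cover above 1.6 rad), for 0.2 s.
3. the blue cartridge stands in pocket 1 (distance between cart_1 and pocket_1 below 0.007 m and angle between cart_1's own z axis and vertical below 0.12 rad), for 0.2 s.
4. the green cartridge stands in pocket 2 (distance between cart_2 and pocket_2 below 0.007 m and angle between cart_2's own z axis and vertical below 0.12 rad), for 0.2 s.
5. the yellow cartridge stands in pocket 3 (distance between cart_3 and pocket_3 below 0.007 m and angle between cart_3's own z axis and vertical below 0.12 rad), for 0.2 s.
6. the red cartridge stands in pocket 4 (distance between cart_4 and pocket_4 below 0.007 m and angle between cart_4's own z axis and vertical below 0.12 rad), for 0.2 s.
7. the black cartridge stands in pocket 5 (distance between cart_5 and pocket_5 below 0.007 m and angle between cart_5's own z axis and vertical below 0.12 rad), for 0.2 s.
At the end, for the whole second after the job is handed in: Cover shut and latched (under 0.04 rad), tab sprung back (under 3 mm), every cartridge that is present in the pocket of its own colour, within 7 mm of the pocket floor's centre and upright within 0.12 rad (all of step 3 and all of step 4 and all of step 5 and all of step 6 and all of step 7 and value of joint cover below 0.04 rad and value of joint tab below 0.003 m); the robot touches nothing.
It fails at once if the measuring cup or the brush is shoved or tipped (distance of any of scoop_cup, brush from where it was at the start of the episode above 0.03 m or angle between any of scoop_cup, brush's own z axis and vertical above 0.35 rad).
It fails at once if another bystander is shoved or tipped (distance of any of tablet_jar, soap_dish, peg_tin from where it was at the start of the episode above 0.03 m or angle between any of tablet_jar, soap_dish, peg_tin's own z axis and vertical above 0.35 rad).
Of cart_1, cart_2, cart_3, cart_4, cart_5 only 3 to 5 are there at a start; the rules pass over those that are not, and their reading is None.
At some moment in a run one of cart_1, cart_2, cart_3, cart_4, cart_5 may be knocked a few centimetres aside while the robot is not near it.
It also fails if it takes over 210 s, if anything falls off the work surface, if the arm or the gripper's body presses on something with over 40 N, if the wrist force passes 120 N, or if a joint passes its speed limit or range.

## Working session

There is one attempt and no reset: what is moved stays moved. The work goes in short steps, Python scripts to look and compute and a tool call to move; the robot and the scene stay as the last step left them, time stands still between calls to the robot, and variables do not carry over. Pictures are saved under pics/ and viewed, and the job is handed in when it is done.

Besides the shell and the picture viewer there is one more tool, called in YAML: its name, and indented under it one key for each argument. move_arm: Moves the arm, as the interface text tells. Its arguments: {"type":"object","properties":{"commands":{"type":"array"},"squeeze":{"type":"number"}},"required":["commands"]}

```bash
mkdir -p pics; ls; cat > h.py <<'E'
import numpy as np, cv2
from scipy.spatial.transform import Rotation as R
from workcell import status, viewer, bot
def snap(n,f):
    p=viewer.camera_params(n); im=viewer.camera(n); im=np.ascontiguousarray(im); cv2.imwrite('pics/'+f+'.png',im)
    np.savez('pics/'+f+'.npz',im=im,K=np.array(p['camera_matrix']),t=np.array(p['xyz']),R=np.array(p['rotation'])); return im
def ray(f,u,v):
    d=np.load('pics/'+f+'.npz'); K=d['K']; q=np.linalg.solve(K,[u,v,1.]); q=np.array([q[0],-q[1],-q[2]])
    r=d['R']
    if r.shape!=(3,3): r=R.from_euler('xyz',r,degrees=True).as_matrix()
    w=r@q; return d['t'],w/np.linalg.norm(w)
def onz(f,u,v,z):
    o,w=ray(f,u,v); return o+w*(z-o[2])/w[2]
def tri(*obs):
    A=np.zeros((3,3));b=np.zeros(3)
    L=[]
    for f,u,v in obs:
        o,w=ray(f,u,v);P=np.eye(3)-np.outer(w,w);A+=P;b+=P@o;L.append((o,P))
    x=np.linalg.solve(A,b); return x,[float(np.linalg.norm(P@(x-o))) for o,P in L]
def proj(f,X):
    d=np.load('pics/'+f+'.npz'); r=d['R']
    if r.shape!=(3,3): r=R.from_euler('xyz',r,degrees=True).as_matrix()
    c=r.T@(np.array(X)-d['t']); c=np.array([c[0],-c[1],-c[2]]); u=d['K']@c; return u[:2]/u[2]
E
python3 - <<'E'
from h import *
print(status.get_obs(),bot.grip_depth)
for n in ['scene','top','wrist']:
    snap(n,n+'0'); print(viewer.camera_params(n))
E
```

```text
pics
{'time': 0.0, 'q': array([-7.51148124e+01,  5.00973252e+00,  1.00340374e+01,  9.50996614e+01,
       -1.16143322e-03,  8.99989772e+01]), 'qd': array([-0.03656536, -0.07419896, -0.05504343,  0.00416397, -0.08601005,
        0.04742747]), 'joint_efforts': array([-7.45528978e-04, -5.20382380e+01,  4.64808726e+01,  1.61943136e-02,
       -1.62482429e-04, -1.76068227e-05]), 'ee_pos': array([ 0.14128181, -0.53153784,  0.40399231]), 'tcp_rot': array([-1.79924644e+02,  1.16008700e-03,  1.48862119e+01]), 'wrist_force': array([-0.08186956,  0.00265699, -0.07133446]), 'torque': array([-0.01839557,  0.01955943, -0.04720401]), 'opening': 0.08529076842905532} 0.1547
{'camera_matrix': array([[471.65261438,   0.        , 258.94255112],
       [  0.        , 471.65261438, 186.05444398],
       [  0.        ,   0.        ,   1.        ]]), 'xyz': array([ 0.98211462, -0.7315274 ,  1.41353442]), 'rotation': array([33.40138278,  0.57674898, 30.65595485])}
{'camera_matrix': array([[410.57954844,   0.        , 260.62047348],
       [  0.        , 410.57954844, 190.65688437],
       [  0.        ,   0.        ,   1.        ]]), 'xyz': array([ 0.36884255, -0.00512972,  1.62318649]), 'rotation': array([  5.41362996,   1.06850047, -91.58280282])}
{'camera_matrix': array([[313.82655951,   0.        , 252.65718462],
       [  0.        , 313.82655951, 191.29867246],
       [  0.        ,   0.        ,   1.        ]]), 'xyz': array([ 0.21147526, -0.5130516 ,  0.37433505]), 'rotation': array([-1.69162808e+01,  1.88871902e-02, -7.51125836e+01])}
```

View pics/scene0.png

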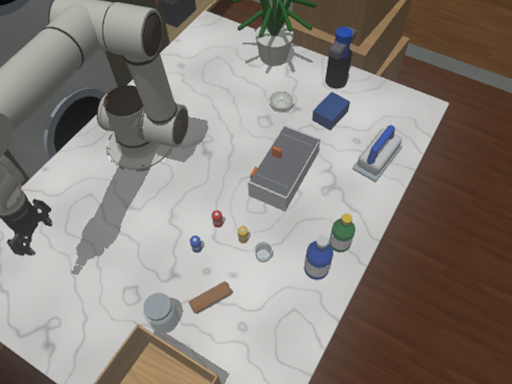

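View pics/top0.png

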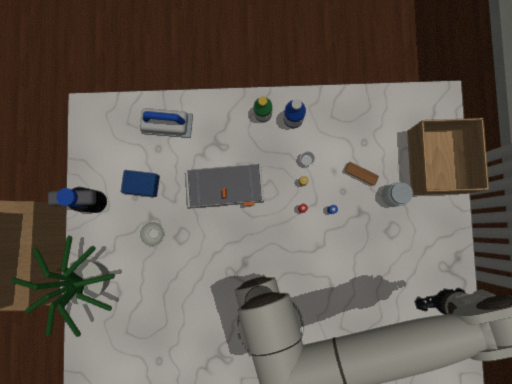

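View pics/wrist0.png

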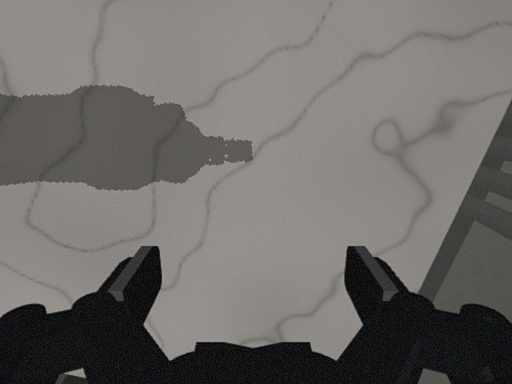

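```bash
python3 - <<'E'
from h import *
for f in ['scene0','top0']:
    im=cv2.imread(f'pics/{f}.png'); h=cv2.cvtColor(im,cv2.COLOR_BGR2HSV)
    for n,a,b in [('orange',(5,180,120),(14,255,255)),('blue',(112,150,60),(125,255,255)),('yellow',(18,120,100),(28,255,255)),('red',(172,130,80),(180,255,255)),('red2',(0,170,80),(4,255,255)),('green',(45,120,40),(75,255,255))]:
        m=cv2.inRange(h,a,b); k,l,s,c=cv2.connectedComponentsWithStats(m)
        print(f,n,[(s[i][:5].tolist(),c[i].round(1).tolist()) for i in range(1,k) if s[i][4]>8][:12])
crop=lambda f,x,y,w,hh,s:cv2.imwrite(f'pics/{f}_c.png',cv2.resize(cv2.imread(f'pics/{f}.png')[y:y+hh,x:x+w],None,fx=s,fy=s,interpolation=cv2.INTER_CUBIC))
crop('scene0',170,110,160,120,5); crop('top0',170,140,160,90,5)
E
```

```text
scene0 orange []
scene0 blue [([336, 34, 16, 14, 93], [343.2, 38.9]), ([373, 126, 21, 24, 126], [383.1, 136.9]), ([191, 237, 8, 6, 15], [194.3, 239.9])]
scene0 yellow [([342, 214, 10, 9, 74], [346.4, 218.0]), ([238, 227, 9, 9, 50], [242.3, 231.0])]
scene0 red []
scene0 red2 []
scene0 green [([263, 0, 8, 23, 63], [267.0, 10.1]), ([273, 0, 3, 11, 30], [274.0, 4.5]), ([279, 0, 37, 30, 267], [292.8, 10.1]), ([252, 10, 11, 8, 15], [257.6, 13.1])]
top0 orange [([223, 189, 3, 8, 18], [223.7, 192.8]), ([244, 203, 9, 2, 15], [248.2, 203.5])]
top0 blue []
top0 yellow [([258, 97, 9, 8, 56], [262.2, 100.6]), ([300, 177, 8, 8, 43], [303.6, 180.4])]
top0 red []
top0 red2 [([299, 205, 8, 7, 27], [302.0, 208.3])]
top0 green [([254, 100, 17, 16, 174], [262.4, 108.7]), ([11, 237, 103, 99, 1416], [57.2, 282.1]), ([77, 292, 34, 18, 130], [92.7, 301.0]), ([57, 304, 23, 32, 167], [67.6, 319.0])]
```

View pics/scene0_c.png

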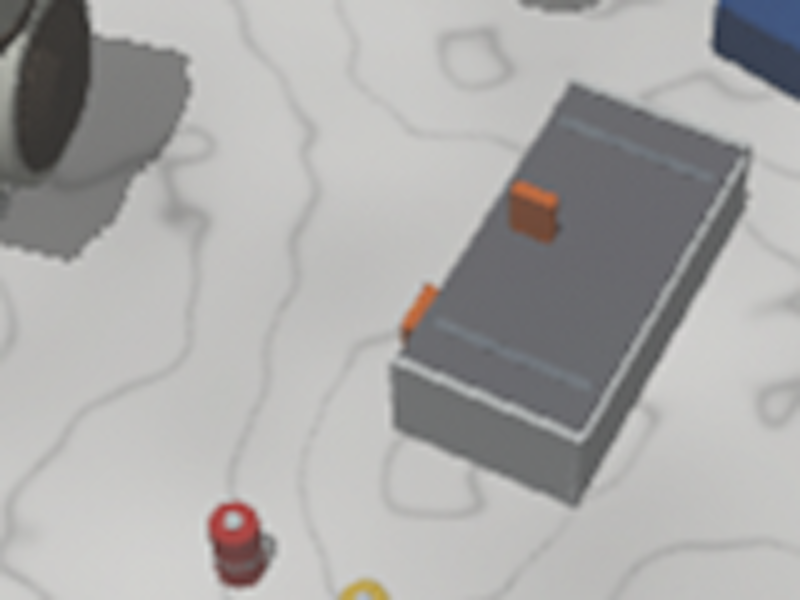

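View pics/top0_c.png

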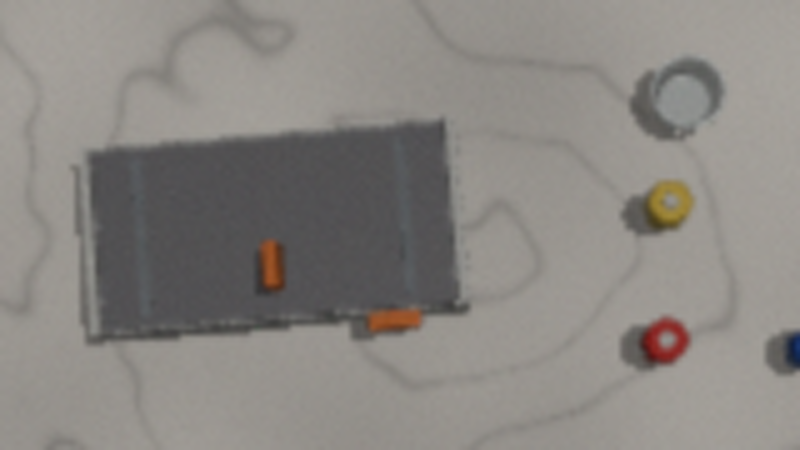

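```bash
python3 - <<'E'
from h import *
s=lambda x,y:('scene0',170+x/5-.4,110+y/5-.4); t=lambda x,y:('top0',170+x/5-.4,140+y/5-.4)
print('fin top',tri(s(533,196),t(272,258)))
print('tabtop',tri(s(421,305),t(395,318)))
print('red',tri(s(234,518),t(666,340)),'yel',tri(s(364,600),t(670,202)))
print('fintop z.13',onz(*t(272,258),.13),onz(*s(533,196),.13))
print('red z.064',onz(*t(666,340),.064),onz(*s(234,518),.064))
# unit wall corners top: near wall
print('corners top z.086 right far/near, left near', [onz(*t(*p),.086)[:2].round(4) for p in [(445,122),(463,305),(90,338),(88,152)]])
print('scene', [onz(*s(*p),.086)[:2].round(4) for p in [(395,360),(580,437),(748,152),(573,84)]])
print('blue top',onz('top0',332.5,209,.064),onz('scene0',195.5,239.5,.064))
print('cup',onz('top0',306.5,159.5,.04),'brush',onz('top0',362,174,.03),'jar',onz('top0',397,194,.1))
E
```

```text
fin top (array([0.51266392, 0.15254643, 0.1295716 ]), [0.0005187168329544592, 0.0005187168329543948])
tabtop (array([0.47099143, 0.06715971, 0.07392889]), [0.0011006482713493198, 0.001100648271349281])
red (array([ 0.44916374, -0.13737286,  0.06454471]), [0.0013739650368801153, 0.0013739650368801398]) yel (array([ 0.55469383, -0.14467557,  0.06159505]), [0.0013049717897546521, 0.0013049717897548434])
fintop z.13 [0.5130318  0.15282817 0.13      ] [0.51244502 0.15188222 0.13      ]
red z.064 [ 0.4481435  -0.13830827  0.064     ] [ 0.45000687 -0.13625551  0.064     ]
corners top z.086 right far/near, left near [array([0.6168, 0.0244]), array([0.4776, 0.0146]), array([0.4609, 0.2957]), array([0.6021, 0.2957])]
scene [array([0.4847, 0.0126]), array([0.6228, 0.0219]), array([0.6103, 0.2948]), array([0.4705, 0.2875])]
blue top [ 0.4396299  -0.25033537  0.064     ] [ 0.44590835 -0.25095766  0.064     ]
cup [ 0.63622636 -0.16172288  0.04      ] brush [ 0.57415748 -0.37620591  0.03      ] jar [ 0.48668518 -0.48501813  0.1       ]
```

move_arm:
  commands:
    - {"claw": 1, "travel": [4, 0, 0], "turn": 5.75}
    - {"claw": 1, "travel": [4, 0, 0], "turn": 5.75}
    - {"claw": 1, "travel": [3, -2.8, 0], "turn": 0}
    - {"claw": 1, "travel": [3, -2.8, 0], "turn": 0}
    - {"claw": 1, "travel": [3, -2.8, 0], "turn": 0}

```text
time: 0.57
ee_pos: [0.3054, -0.4245, 0.4041]
tcp_rot: [-179.9, 0.0, 3.4]
wrist_force: [0.7, -0.9, 1.0]
opening: 0.0849
```

```bash
cat >> h.py <<'E'
def go(x,y,z,yaw=None):
    s=status.get_obs(); p=s['ee_pos']; r=R.from_euler('xyz',s['tcp_rot'],degrees=True).as_matrix()
    d=r.T@(np.array([x,y,z])-p)*100
    print('t',round(s['time'],2),'pos',p.round(4),'rot',np.round(s['tcp_rot'],2),'F',np.round(s['wrist_force'],1),'open',round(s['opening'],4),'| delta cm',d.round(2), '' if yaw is None else 'turn %.2f'%(s['tcp_rot'][2]-yaw))
E
python3 -c "
from h import *
go(.47,-.19,.40,3.4)"
```

```text
t 0.57 pos [ 0.3054 -0.4245  0.4041] rot [-1.7995e+02  3.0000e-02  3.3500e+00] F [ 0.7 -0.9  1. ] open 0.0849 | delta cm [ 17.8  -22.45   0.42] turn -0.05
```

move_arm:
  commands:
    - {"claw": 1, "travel": [2.5, -3.2, 0], "turn": 0}
    - {"claw": 1, "travel": [2.5, -3.2, 0], "turn": 0}
    - {"claw": 1, "travel": [2.5, -3.2, 0], "turn": 0}
    - {"claw": 1, "travel": [2.5, -3.2, 0], "turn": 0}
    - {"claw": 1, "travel": [2.5, -3.2, 0], "turn": 0}

```text
time: 0.98
ee_pos: [0.4203, -0.2568, 0.4046]
tcp_rot: [-180.0, -0.0, 3.4]
wrist_force: [0.1, -0.7, -0.6]
opening: 0.0851
```

move_arm:
  commands:
    - {"claw": 1, "travel": [2.3, -3.0, 0], "turn": 0}
    - {"claw": 1, "travel": [2.0, -2.2, 0], "turn": 0}
    - {"claw": 1, "travel": [0, 0, 0], "turn": 0}
    - {"claw": 1, "travel": [0, 0, 0], "turn": 0}

```text
time: 1.32
ee_pos: [0.4602, -0.203, 0.4043]
tcp_rot: [-180.0, 0.0, 3.6]
wrist_force: [-0.5, 0.1, 0.5]
opening: 0.0857
```

```bash
python3 -c "
from h import *
snap('wrist','w1')
go(.55,.155,.40,3.4)"
```

```text
t 1.37 pos [ 0.4596 -0.2039  0.4044] rot [-1.80e+02  4.00e-02  3.47e+00] F [-1.1  0.1 -0.6] open 0.0854 | delta cm [ 11.19 -35.27   0.44] turn 0.07
```

View pics/w1.png

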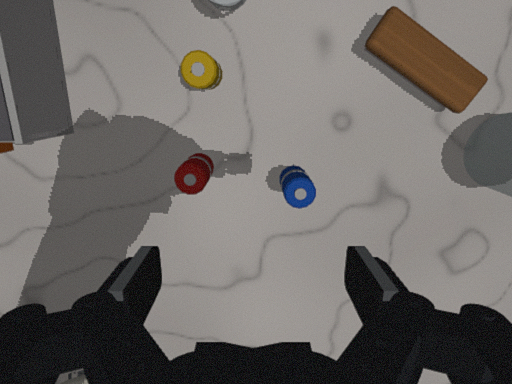

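move_arm:
  commands:
    - {"claw": 1, "travel": [1.2, -3.9, 0], "turn": 0}
    - {"claw": 1, "travel": [1.2, -3.9, 0], "turn": 0}
    - {"claw": 1, "travel": [1.2, -3.9, 0], "turn": 0}
    - {"claw": 1, "travel": [1.2, -3.9, 0], "turn": 0}
    - {"claw": 1, "travel": [1.2, -3.9, 0], "turn": 0}

```text
time: 1.78
ee_pos: [0.5076, -0.0057, 0.4049]
tcp_rot: [180.0, -0.0, 3.2]
wrist_force: [0.4, -1.2, 0.4]
opening: 0.0854
```

```bash
python3 -c "
from h import *
snap('wrist','w2')
go(.55,.155,.40,3.4)"
```

```text
t 1.83 pos [ 5.088e-01 -3.000e-04  4.044e-01] rot [-1.7986e+02 -3.0000e-02  3.4700e+00] F [-1.6  4.1 -1. ] open 0.0852 | delta cm [  5.05 -15.25   0.48] turn 0.07
```

move_arm:
  commands:
    - {"claw": 1, "travel": [1.2, -3.9, 0], "turn": 0}
    - {"claw": 1, "travel": [1.2, -3.9, 0], "turn": 0}
    - {"claw": 1, "travel": [1.2, -3.9, 0], "turn": 0}
    - {"claw": 1, "travel": [1.2, -3.8, 0], "turn": 0}
    - {"claw": 1, "travel": [0, 0, 0], "turn": 0}

```text
time: 2.25
ee_pos: [0.5522, 0.0878, 0.4057]
tcp_rot: [-177.4, 0.1, 8.6]
wrist_force: [0.3, 0.3, -0.1]
opening: 0.0854
```

```bash
python3 -c "
from h import *
snap('wrist','w3')
go(.55,.155,.40,3.4)"
```

```text
t 2.3 pos [0.5515 0.0867 0.4057] rot [-1.7749e+02  9.0000e-02  8.5300e+00] F [-0.9 -0.7 -1.5] open 0.0853 | delta cm [ 0.86 -6.75  0.87] turn 5.13
```

View pics/w2.png

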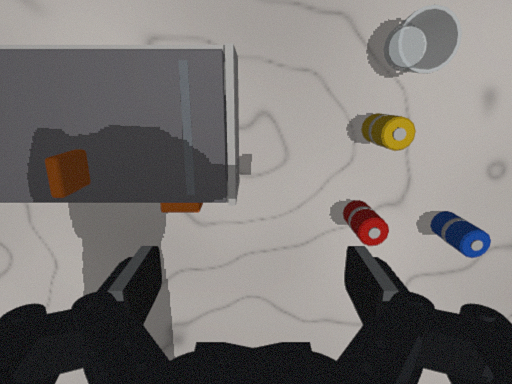

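View pics/w3.png

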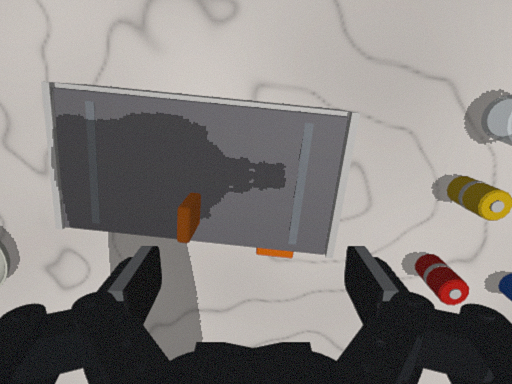

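```bash
python3 -c "
from h import *
s=status.get_obs();print(s['q'].round(1),s['qd'].round(1));go(.55,.155,.40,3.4)"
```

```text
[  8.4   6.2  11.5  95.4   2.5 179.9] [-1.5 -1.6 -1.4  0.5 -0.9  0.2]
t 2.3 pos [0.5515 0.0867 0.4057] rot [-1.7749e+02  9.0000e-02  8.5300e+00] F [-0.9 -0.7 -1.5] open 0.0853 | delta cm [ 0.86 -6.75  0.87] turn 5.13
```

```bash
python3 - <<'E'
from h import *
a=cv2.imread('pics/w2.png'); b=cv2.imread('pics/w3.png')
o=[cv2.resize(i[y:y+h,x:x+w],None,fx=s,fy=s,interpolation=cv2.INTER_CUBIC) for i,x,y,w,h,s in [(a,30,140,64,64,6),(b,160,185,64,64,6),(a,150,190,64,64,6),(b,245,235,64,64,6)]]
o=[np.clip(i.astype(float)*1.6,0,255).astype(np.uint8) for i in o]
cv2.imwrite('pics/crop1.png',np.vstack([np.hstack(o[:2]),np.hstack(o[2:])])[:,:])
m=cv2.imread('pics/crop1.png'); cv2.imwrite('pics/crop1.png',cv2.resize(m,(600,600)))
E
```

```text
(no output)
```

View pics/crop1.png

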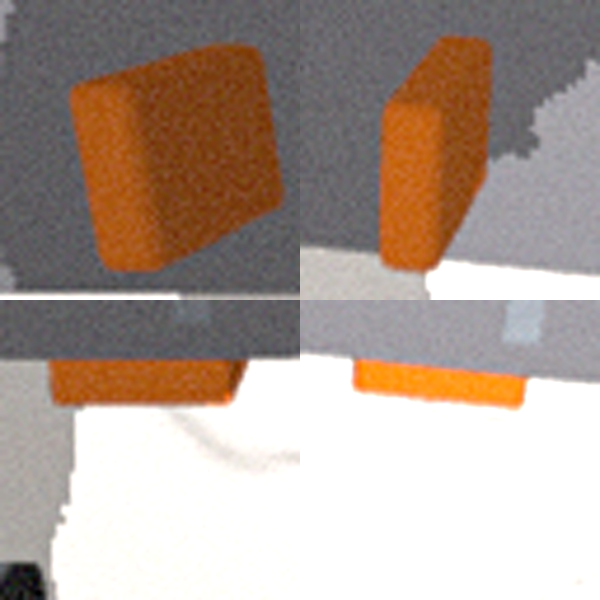

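```bash
python3 - <<'E'
from h import *
k=4.6875
a=lambda f,x0,y0,x,y:(f,x0+x/k-.4,y0+y/k-.4)
F=[a('w2',30,140,119,178),a('w3',160,185,111,183)]
print('fin',tri(*F)); F4=F+[('scene0',276.2,148.8),('top0',224,191.2)]; print(tri(*F4))
print([onz(*f,.13).round(4) for f in F])
T=[a('w2',150,190,141,102),a('w3',245,235,139,98)]
print('tab edge',tri(*T),[onz(*f,.073).round(4) for f in T])
L=[('w2',150,190,52,102),('w2',150,190,230,102),('w3',245,235,55,90),('w3',245,235,223,106)]
print([onz(*a(*l),.073).round(4) for l in L])
# unit corners w3 (end walls top z .086): approx
for p in [(52,84),(351,112),(330,254),(60,227)]: print(p,onz('w3',*p,.086).round(4))
for c,p1,p2,p3 in [('yel',(197,70),(399.5,133.5),(497,207)),('red',(189,180),(374.5,232.5),(455,295)),('blue',(300,194),(477,245),None)]:
    o=[('w1',*p1),('w2',*p2)]+([('w3',*p3)] if p3 else [])
    print(c,tri(*o),[onz(*q,.064)[:2].round(4) for q in o])
E
```

```text
fin (array([0.50822945, 0.15416406, 0.12775022]), [0.0003657569997261229, 0.00036575699972610535])
(array([0.51132574, 0.15220696, 0.13165718]), [0.0022846638877598584, 0.0011798169791699606, 0.001857977091208521, 0.0015972568790337204])
[array([0.5085, 0.153 , 0.13  ]), array([0.5097, 0.1535, 0.13  ])]
tab edge (array([0.46359464, 0.06561017, 0.07439447]), [5.270809611667506e-05, 5.270809611686687e-05]) [array([0.463 , 0.0659, 0.073 ]), array([0.4629, 0.0654, 0.073 ])]
[array([0.4619, 0.0854, 0.073 ]), array([0.4641, 0.0465, 0.073 ]), array([0.4616, 0.0847, 0.073 ]), array([0.4642, 0.0462, 0.073 ])]
(52, 84) [0.6046 0.2925 0.086 ]
(351, 112) [0.6212 0.0242 0.086 ]
(330, 254) [0.4813 0.0115 0.086 ]
(60, 227) [0.4638 0.2897 0.086 ]
yel (array([ 0.55262945, -0.14685229,  0.06687005]), [0.0006230003824802017, 0.0008521927294136782, 0.00023727559450226562]) [array([ 0.5522, -0.1463]), array([ 0.5532, -0.1483]), array([ 0.5517, -0.1492])]
red (array([ 0.44752223, -0.1399341 ,  0.06763595]), [0.00017635921354358324, 0.0009139445780765689, 0.0007448378575841813]) [array([ 0.4463, -0.1392]), array([ 0.4469, -0.1417]), array([ 0.4446, -0.1427])]
blue (array([ 0.43959456, -0.25364108,  0.06705342]), [0.00022990800534522073, 0.00022990800534514788]) [array([ 0.4384, -0.2541]), array([ 0.4384, -0.2561])]
```

```bash
python3 -c "
from h import *
go(.42,.063,.405,8.5)"
```

```text
t 2.3 pos [0.5515 0.0867 0.4057] rot [-1.7749e+02  9.0000e-02  8.5300e+00] F [-0.9 -0.7 -1.5] open 0.0853 | delta cm [-13.36   0.39   0.08] turn 0.03
```

move_arm:
  commands:
    - {"claw": -1, "travel": [-3.3, 0, 0], "turn": 0}
    - {"claw": -1, "travel": [-3.3, 0, 0], "turn": 0}
    - {"claw": -1, "travel": [-3.3, 0, 0], "turn": 0}
    - {"claw": -1, "travel": [-3.3, 0, 0], "turn": 0}
    - {"claw": -1, "travel": [0, 0, 0], "turn": -7}

```text
time: 2.72
ee_pos: [0.4157, 0.0652, 0.4075]
tcp_rot: [-177.5, -0.3, 15.2]
wrist_force: [-1.5, 0.3, 0.8]
opening: 0.0254
```

```bash
python3 -c "
from h import *
go(.42,.063,.405,183.6)"
```

```text
t 2.72 pos [0.4157 0.0652 0.4075] rot [-177.54   -0.27   15.24] F [-1.5  0.3  0.8] open 0.0254 | delta cm [0.35 0.33 0.24] turn -168.36
```

move_arm:
  commands:
    - {"claw": -1, "travel": [0, 0, 0], "turn": -7.16}
    - {"claw": -1, "travel": [0, 0, 0], "turn": -7.16}
    - {"claw": -1, "travel": [0, 0, 0], "turn": -7.16}
    - {"claw": -1, "travel": [0, 0, 0], "turn": -7.16}
    - {"claw": -1, "travel": [0, 0, 0], "turn": -7.16}

```text
time: 3.13
ee_pos: [0.4199, 0.0658, 0.4065]
tcp_rot: [-178.2, -1.7, 51.5]
wrist_force: [-0.4, 0.4, -0.1]
opening: 0.0002
```

move_arm:
  commands:
    - {"claw": -1, "travel": [0, 0, 0], "turn": -7.16}
    - {"claw": -1, "travel": [0, 0, 0], "turn": -7.16}
    - {"claw": -1, "travel": [0, 0, 0], "turn": -7.16}
    - {"claw": -1, "travel": [0, 0, 0], "turn": -7.16}
    - {"claw": -1, "travel": [0, 0, 0], "turn": -7.16}

```text
time: 3.55
ee_pos: [0.4199, 0.0658, 0.4065]
tcp_rot: [-179.5, -2.4, 87.3]
wrist_force: [-0.1, -0.5, 0.6]
opening: 0.0
```

move_arm:
  commands:
    - {"claw": -1, "travel": [0, 0, 0], "turn": -7.16}
    - {"claw": -1, "travel": [0, 0, 0], "turn": -7.16}
    - {"claw": -1, "travel": [0, 0, 0], "turn": -7.16}
    - {"claw": -1, "travel": [0, 0, 0], "turn": -7.16}
    - {"claw": -1, "travel": [0, 0, 0], "turn": -7.16}

```text
time: 3.97
ee_pos: [0.4199, 0.0658, 0.4065]
tcp_rot: [179.0, -2.3, 123.1]
wrist_force: [0.2, -0.2, 1.1]
opening: -0.0001
```

move_arm:
  commands:
    - {"claw": -1, "travel": [0, 0, 0], "turn": -7.16}
    - {"claw": -1, "travel": [0, 0, 0], "turn": -7.16}
    - {"claw": -1, "travel": [0, 0, 0], "turn": -7.16}
    - {"claw": -1, "travel": [0, 0, 0], "turn": -7.16}
    - {"claw": -1, "travel": [0, 0, 0], "turn": -7.16}

```text
time: 4.38
ee_pos: [0.4199, 0.0658, 0.4065]
tcp_rot: [177.9, -1.2, 158.9]
wrist_force: [-0.2, 0.1, -0.3]
opening: 0.0001
```

move_arm:
  commands:
    - {"claw": -1, "travel": [0, 0, 0], "turn": -7.16}
    - {"claw": -1, "travel": [0, 0, 0], "turn": -7.16}
    - {"claw": -1, "travel": [0, 0, 0], "turn": -7.16}
    - {"claw": -1, "travel": [0, 0, 0], "turn": -7.16}
    - {"claw": -1, "travel": [0, 0, 0], "turn": -7.16}

```text
time: 4.8
ee_pos: [0.4199, 0.0658, 0.4065]
tcp_rot: [177.5, 0.2, -165.3]
wrist_force: [0.2, 0.1, 0.1]
opening: 0.0001
```

```bash
python3 -c "
from h import *
print(status.get_obs()['q'].round(2))
go(.42,.063,.405,183.6)"
```

```text
[  8.25 -11.93  -5.8   96.16   2.48  -6.46]
t 4.8 pos [0.4199 0.0658 0.4065] rot [ 177.53    0.25 -165.29] F [0.2 0.1 0.1] open 0.0001 | delta cm [ 0.06 -0.28  0.14] turn -348.89
```

move_arm:
  commands:
    - {"claw": -1, "travel": [0, 0, 0], "turn": -7.16}
    - {"claw": -1, "travel": [0, 0, 0], "turn": -7.16}
    - {"claw": -1, "travel": [0, 0, 0], "turn": -7.16}
    - {"claw": -1, "travel": [0, 0, 0], "turn": -7.16}
    - {"claw": -1, "travel": [0, 0, 0], "turn": -7.16}

```text
time: 5.22
ee_pos: [0.4199, 0.0658, 0.4065]
tcp_rot: [178.1, 1.6, -129.5]
wrist_force: [-0.1, -0.4, 0.5]
opening: -0.0004
```

move_arm:
  commands:
    - {"claw": -1, "travel": [0, 0, 0], "turn": -7.16}
    - {"claw": -1, "travel": [0, 0, 0], "turn": -7.16}
    - {"claw": -1, "travel": [0, 0, 0], "turn": -7.16}
    - {"claw": -1, "travel": [0, 0, 0], "turn": -7.16}
    - {"claw": -1, "travel": [0, 0, 0], "turn": -7.16}

```text
time: 5.63
ee_pos: [0.4199, 0.0658, 0.4065]
tcp_rot: [179.5, 2.4, -93.7]
wrist_force: [0.1, -0.4, 0.4]
opening: -0.0
```

move_arm:
  commands:
    - {"claw": -1, "travel": [0, 0, 0], "turn": -7.16}
    - {"claw": -1, "travel": [0, 0, 0], "turn": -7.16}
    - {"claw": -1, "travel": [0, 0, 0], "turn": -7.16}
    - {"claw": -1, "travel": [0, 0, 0], "turn": -7.16}
    - {"claw": -1, "travel": [0, 0, 0], "turn": -7.16}

```text
time: 6.05
ee_pos: [0.4199, 0.0658, 0.4065]
tcp_rot: [-179.0, 2.3, -57.9]
wrist_force: [0.0, -0.6, -0.7]
opening: 0.0002
```

move_arm:
  commands:
    - {"claw": -1, "travel": [0, 0, 0], "turn": -7.16}
    - {"claw": -1, "travel": [0, 0, 0], "turn": -7.16}
    - {"claw": -1, "travel": [0, 0, 0], "turn": -7.16}
    - {"claw": -1, "travel": [0, 0, 0], "turn": -7.16}
    - {"claw": -1, "travel": [0, 0, 0], "turn": -7.16}

```text
time: 6.47
ee_pos: [0.4199, 0.0658, 0.4065]
tcp_rot: [-177.9, 1.3, -22.1]
wrist_force: [-0.3, 0.0, 0.0]
opening: -0.0002
```

move_arm:
  commands:
    - {"claw": -1, "travel": [0, 0, 0], "turn": -7.16}
    - {"claw": -1, "travel": [0, 0, 0], "turn": -7.16}
    - {"claw": -1, "travel": [0, 0, 0], "turn": -7.16}
    - {"claw": -1, "travel": [0, 0, 0], "turn": -5}
    - {"claw": -1, "travel": [0, 0, 0], "turn": 0}

```text
time: 6.88
ee_pos: [0.42, 0.0659, 0.4065]
tcp_rot: [-177.5, 0.2, 4.3]
wrist_force: [0.1, -1.1, 0.1]
opening: 0.0002
```

```bash
python3 -c "
from h import *
print(status.get_obs()['q'].round(2))
go(.42,.063,.405,3.6)"
```

```text
[   8.27  -11.92   -5.79   96.15    2.48 -176.01]
t 6.88 pos [0.42   0.0659 0.4065] rot [-177.53    0.2     4.28] F [ 0.1 -1.1  0.1] open 0.0002 | delta cm [-0.02  0.3   0.14] turn 0.68
```

move_arm:
  commands:
    - {"claw": -1, "travel": [0, 3, 0], "turn": 0}
    - {"claw": -1, "travel": [0, 3, 0], "turn": 0}
    - {"claw": -1, "travel": [0, 0, 0], "turn": 0}

```text
time: 7.13
ee_pos: [0.4234, 0.0242, 0.4037]
tcp_rot: [-178.3, 0.2, 2.6]
wrist_force: [-1.4, 1.0, -0.2]
opening: -0.0002
```

```bash
python3 -c "
from h import *
print(status.get_obs()['q'].round(2))
go(.42,.063,.405,3.6)"
```

```text
[   2.83  -12.     -6.17   96.07    1.68 -179.79]
t 7.13 pos [0.4234 0.0242 0.4037] rot [-178.32    0.24    2.62] F [-1.4  1.  -0.2] open -0.0002 | delta cm [-0.16 -3.89 -0.02] turn -0.98
```

Works as hoped; the tilt shrinks. Continue.

move_arm:
  commands:
    - {"claw": -1, "travel": [0, 3, 0], "turn": 0}
    - {"claw": -1, "travel": [0, 0, 0], "turn": 0}

```text
time: 7.3
ee_pos: [0.4244, 0.015, 0.4029]
tcp_rot: [-179.1, 0.2, 1.6]
wrist_force: [-0.2, 0.0, 0.1]
opening: 0.0001
```

```bash
python3 -c "
from h import *
print(status.get_obs()['q'].round(2))
go(.42,.063,.405,3.6)"
```

```text
[   1.78  -11.94   -6.2    95.97    0.94 -179.86]
t 7.3 pos [0.4244 0.015  0.4029] rot [-179.06    0.24    1.65] F [-0.2  0.   0.1] open 0.0001 | delta cm [-0.3  -4.81 -0.13] turn -1.95
```

move_arm:
  commands:
    - {"claw": -1, "travel": [0, 3.5, 0], "turn": 0}
    - {"claw": -1, "travel": [0, 0, 0], "turn": 0}

```text
time: 7.47
ee_pos: [0.4254, 0.0031, 0.4023]
tcp_rot: [-180.0, 0.2, 0.3]
wrist_force: [-0.7, 1.1, 0.2]
opening: 0.0003
```

```bash
python3 -c "
from h import *
print(status.get_obs()['q'].round(2))
go(.43,.064,.405,3.6)"
```

```text
[ 4.1000e-01 -1.1840e+01 -6.1900e+00  9.5900e+01  5.0000e-02 -1.7991e+02]
t 7.47 pos [0.4254 0.0031 0.4023] rot [-179.95    0.25    0.32] F [-0.7  1.1  0.2] open 0.0003 | delta cm [ 0.5  -6.09 -0.27] turn -3.28
```

move_arm:
  commands:
    - {"claw": -1, "travel": [0.2, -3.0, 0], "turn": 0}
    - {"claw": -1, "travel": [0.2, -3.1, 0], "turn": 0}
    - {"claw": -1, "travel": [0, 0, 3.8], "turn": -3.28}
    - {"claw": -1, "travel": [0, 0, 3.8], "turn": 0}
    - {"claw": -1, "travel": [0, 0, 3.8], "turn": 0}

```text
time: 7.88
ee_pos: [0.4283, 0.0662, 0.2875]
tcp_rot: [-179.8, 0.1, 3.8]
wrist_force: [0.4, -0.2, 0.2]
opening: -0.0001
```

move_arm:
  commands:
    - {"claw": -1, "travel": [0, 0, 3], "turn": 0}
    - {"claw": -1, "travel": [0, 0, 2.8], "turn": 0}
    - {"claw": -1, "travel": [0, 0, 0], "turn": 0}

```text
time: 8.13
ee_pos: [0.4263, 0.0655, 0.2253]
tcp_rot: [-179.9, 0.7, 3.7]
wrist_force: [-1.4, -0.9, 0.4]
opening: -0.0001
```

```bash
python3 -c "
from h import *
print(status.get_obs()['q'].round(2))
snap('wrist','w4');snap('scene','s4')
go(.452,.0655,.228,3.6)"
```

```text
[   8.69  -10.65  -24.78   76.54    0.18 -175.05]
t 8.23 pos [0.4279 0.0656 0.2308] rot [-179.85    0.31    3.74] F [-0.8  0.3  1.2] open -0.0 | delta cm [2.4  0.17 0.26] turn 0.14
```

View pics/w4.png

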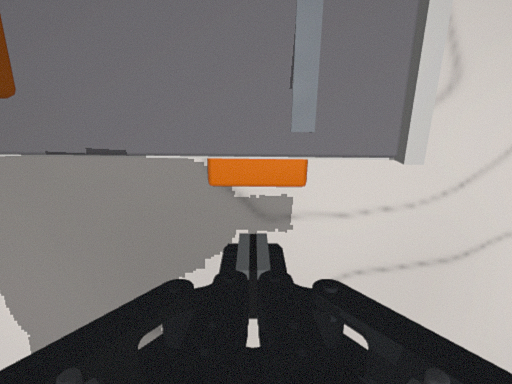

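move_arm:
  commands:
    - {"claw": -1, "travel": [1.2, 0, 0.3], "turn": 0}
    - {"claw": -1, "travel": [1.0, 0.1, 0], "turn": 0}
    - {"claw": -1, "travel": [0.3, 0, 0], "turn": 0}
    - {"claw": -1, "travel": [0, 0, 0], "turn": 0}

```text
time: 8.57
ee_pos: [0.4541, 0.0662, 0.2288]
tcp_rot: [-179.8, 0.1, 3.7]
wrist_force: [-0.0, -0.2, 0.6]
opening: -0.0003
```

move_arm:
  commands:
    - {"claw": -1, "travel": [0.3, 0, 0], "turn": 0}
    - {"claw": -1, "travel": [0, 0, 0], "turn": 0}

```text
time: 8.73
ee_pos: [0.4563, 0.0664, 0.2279]
tcp_rot: [-179.8, 0.2, 3.7]
wrist_force: [-0.1, -0.3, 0.1]
opening: -0.0001
```

```bash
python3 -c "
from h import *
snap('wrist','w5')
go(.452,.0655,.228,3.6)"
```

```text
t 8.78 pos [0.4562 0.0664 0.2278] rot [-179.83    0.21    3.73] F [ 0.2 -0.   0.3] open 0.0001 | delta cm [-0.42  0.06 -0.02] turn 0.13
```

View pics/w5.png

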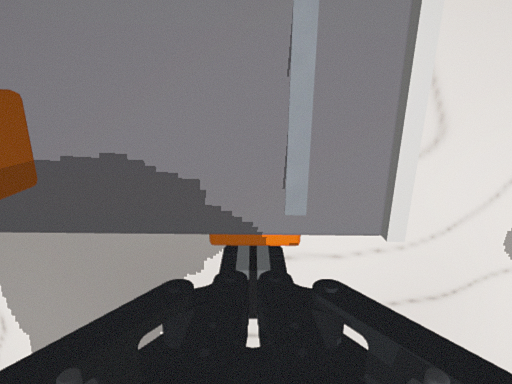

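Nearly touching. Advance gently.

move_arm:
  commands:
    - {"claw": -1, "travel": [0.3, 0, 0], "turn": 0}
    - {"claw": -1, "travel": [0.2, 0, 0], "turn": 0}
    - {"claw": -1, "travel": [0, 0, 0], "turn": 0}

```text
time: 9.03
ee_pos: [0.461, 0.0667, 0.2274]
tcp_rot: [-179.9, 0.3, 3.7]
wrist_force: [-4.2, -1.2, 2.7]
opening: -0.0
```

move_arm:
  commands:
    - {"claw": -1, "travel": [0.2, 0, 0], "turn": 0}
    - {"claw": -1, "travel": [0, 0, 0], "turn": 0}

```text
time: 9.2
ee_pos: [0.462, 0.0666, 0.2273]
tcp_rot: [-179.9, 0.5, 3.7]
wrist_force: [-14.5, -2.8, 9.5]
opening: -0.0002
```

```bash
python3 -c "
from h import *
snap('wrist','w6')
snap('scene','s6')
im=cv2.imread('pics/s6.png');cv2.imwrite('pics/s6c.png',cv2.resize(im[100:220,190:350],None,fx=5,fy=5,interpolation=cv2.INTER_CUBIC))
go(.452,.0655,.228,3.6)"
```

```text
t 9.3 pos [0.462  0.0666 0.2273] rot [-179.87    0.45    3.73] F [-12.1  -3.3   8.2] open -0.0006 | delta cm [-1.    0.05 -0.06] turn 0.13
```

View pics/w6.png

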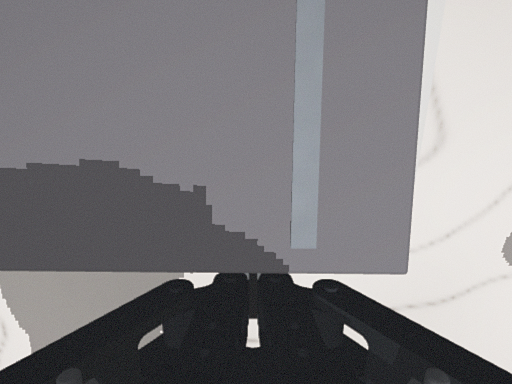

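View pics/s6c.png

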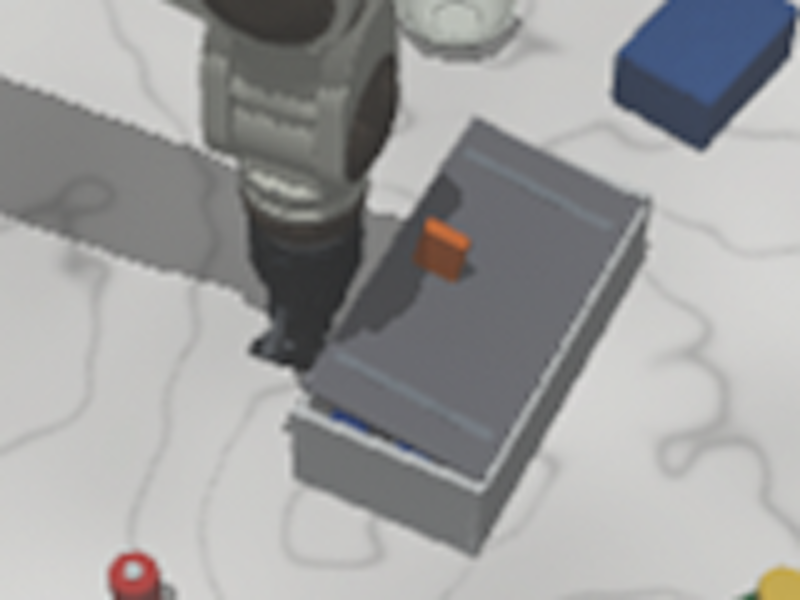

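move_arm:
  commands:
    - {"claw": -1, "travel": [-1.5, 0, 0], "turn": 0}
    - {"claw": -1, "travel": [-2.5, 0, 0], "turn": 0}
    - {"claw": -1, "travel": [0, 0, -4], "turn": 0}
    - {"claw": 0, "travel": [0, 0, -4], "turn": 0}
    - {"claw": 0, "travel": [0, -2, -3.5], "turn": 0}

```text
time: 9.72
ee_pos: [0.4218, 0.0826, 0.344]
tcp_rot: [-179.9, 0.2, 3.6]
wrist_force: [0.7, 0.3, 1.1]
opening: 0.0233
```

```bash
python3 -c "
from h import *
snap('wrist','w7')
snap('scene','s7')
im=cv2.imread('pics/s7.png');cv2.imwrite('pics/s7c.png',cv2.resize(im[100:220,190:350],None,fx=5,fy=5,interpolation=cv2.INTER_CUBIC))
go(.5162,.1536,.35,3.6)"
```

```text
t 9.82 pos [0.4231 0.0852 0.3483] rot [-179.73   -0.29    3.77] F [ 0.2 -0.8 -0.4] open 0.0385 | delta cm [ 9.74 -6.22 -0.09] turn 0.17
```

View pics/w7.png

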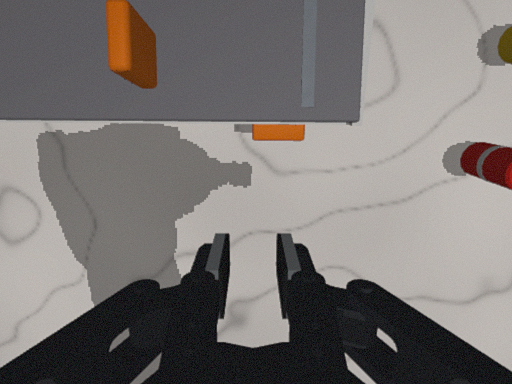

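View pics/s7c.png

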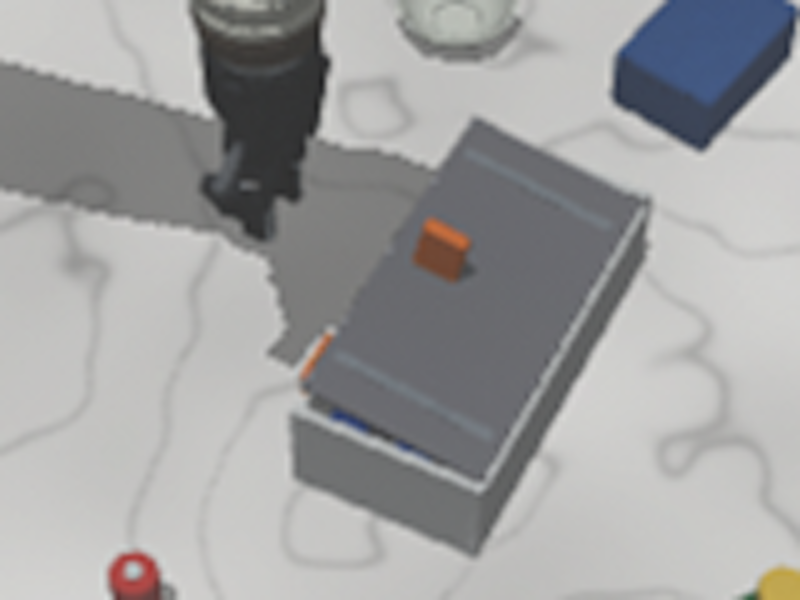

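move_arm:
  commands:
    - {"claw": 0, "travel": [3.3, -2.1, 0], "turn": 0}
    - {"claw": 0, "travel": [3.3, -2.1, 0], "turn": 0}
    - {"claw": 0, "travel": [3.1, -2.0, 0], "turn": 0.2}
    - {"claw": 0, "travel": [0, 0, 0], "turn": 0}
    - {"claw": 0, "travel": [0, 0, 0], "turn": 0}

```text
time: 10.23
ee_pos: [0.5162, 0.1531, 0.3403]
tcp_rot: [-179.9, 0.4, 3.6]
wrist_force: [-1.0, 0.4, -0.2]
opening: 0.0425
```

```bash
python3 -c "
from h import *
snap('wrist','w8')
go(.5162,.1536,.285,3.6)"
```

```text
t 10.28 pos [0.5154 0.1524 0.3412] rot [-179.87    0.35    3.58] F [-0.4  0.4 -0.5] open 0.0429 | delta cm [ 0.13 -0.1   5.62] turn -0.02
```

View pics/w8.png

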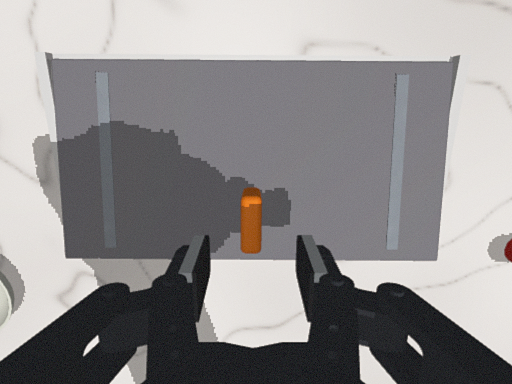

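move_arm:
  commands:
    - {"claw": 0, "travel": [0.1, -0.1, 3], "turn": 0}
    - {"claw": 0, "travel": [0, 0, 2.5], "turn": 0}
    - {"claw": 0, "travel": [0, 0, 0], "turn": 0}

```text
time: 10.53
ee_pos: [0.5141, 0.1523, 0.2833]
tcp_rot: [-179.9, 0.5, 3.5]
wrist_force: [-1.5, -0.6, -1.2]
opening: 0.0426
```

```bash
python3 -c "
from h import *
snap('wrist','w9')
go(.5162,.1536,.285,3.6)"
```

```text
t 10.58 pos [0.5144 0.1524 0.286 ] rot [-179.89    0.42    3.51] F [-0.1  0.4  0.2] open 0.0432 | delta cm [ 0.18 -0.1   0.1 ] turn -0.09
```

View pics/w9.png

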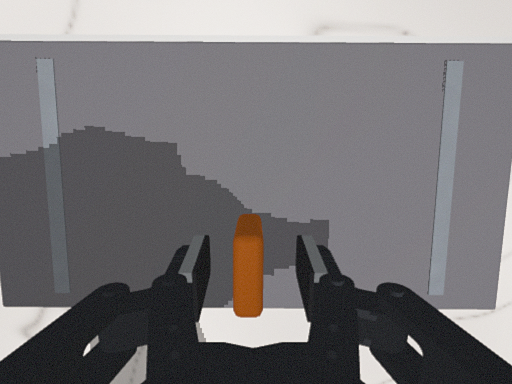

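move_arm:
  commands:
    - {"claw": -1, "travel": [0.1, -0.1, 0.1], "turn": 0}
    - {"claw": -1, "travel": [0, 0, 0], "turn": 0}
    - {"claw": -1, "travel": [0, 0, 0], "turn": 0}
    - {"claw": -1, "travel": [0, 0, 0], "turn": 0}
    - {"claw": -1, "travel": [0, 0, 0], "turn": 0}
  squeeze: 25

```text
time: 11.0
ee_pos: [0.5169, 0.1543, 0.2882]
tcp_rot: [-179.8, 0.1, 3.5]
wrist_force: [-3.5, -1.2, 6.7]
opening: 0.0115
```

```bash
python3 - <<'E'
from h import *
s=status.get_obs();print(s['opening'],s['ee_pos'],s['wrist_force'])
# arc from current estimate
pf=lambda t:np.array([-.1*np.cos(t)+.031*np.sin(t), .1*np.sin(t)+.031*np.cos(t)])
ts=[.18,.3,.45,.6,.75,.9,1.05,1.2,1.35,1.5,1.62,1.72,1.8,1.85]
P=[pf(t)*100 for t in ts]
for a,b,t in zip(P,P[1:],ts[1:]): print(t,(b-a).round(2),(b-P[0]).round(2))
E
```

```text
0.011536179934727749 [0.51685623 0.1542801  0.28818607] [-3.52581562 -1.22109356  6.67918361]
0.3 [0.65 1.08] [0.65 1.08]
0.45 [0.98 1.22] [1.63 2.3 ]
0.6 [1.15 1.06] [2.78 3.36]
0.75 [1.3  0.88] [4.08 4.24]
0.9 [1.42 0.68] [5.5  4.92]
1.05 [1.5  0.46] [7.   5.38]
1.2 [1.55 0.23] [8.55 5.6 ]
1.35 [ 1.57 -0.01] [10.12  5.6 ]
1.5 [ 1.55 -0.24] [11.67  5.35]
1.62 [ 1.2  -0.36] [12.87  5.  ]
1.72 [ 0.96 -0.41] [13.84  4.59]
1.8 [ 0.74 -0.39] [14.57  4.19]
1.85 [ 0.44 -0.28] [15.02  3.92]
```

move_arm:
  commands:
    - {"claw": -1, "travel": [0.65, 0, -1.08], "turn": 0}
    - {"claw": -1, "travel": [0.98, 0, -1.22], "turn": 0}
    - {"claw": -1, "travel": [0, 0, 0], "turn": 0}

```text
time: 11.25
ee_pos: [0.5339, 0.1553, 0.3111]
tcp_rot: [-179.8, 0.1, 3.5]
wrist_force: [-4.1, -1.3, 4.8]
opening: 0.0115
```

move_arm:
  commands:
    - {"claw": -1, "travel": [1.15, 0, -1.06], "turn": 0}
    - {"claw": -1, "travel": [1.3, 0, -0.88], "turn": 0}
    - {"claw": -1, "travel": [0, 0, 0], "turn": 0}

```text
time: 11.5
ee_pos: [0.5585, 0.1567, 0.3293]
tcp_rot: [-179.9, 0.2, 3.5]
wrist_force: [-2.2, -2.4, 5.4]
opening: 0.0116
```

move_arm:
  commands:
    - {"claw": -1, "travel": [1.42, 0, -0.68], "turn": 0}
    - {"claw": -1, "travel": [1.5, 0, -0.46], "turn": 0}
    - {"claw": -1, "travel": [0, 0, 0], "turn": 0}

```text
time: 11.75
ee_pos: [0.5876, 0.1584, 0.34]
tcp_rot: [-179.9, 0.2, 3.5]
wrist_force: [0.6, -1.4, 3.7]
opening: 0.0117
```

```bash
python3 -c "
from h import *
snap('wrist','w10')
snap('scene','s10')
im=cv2.imread('pics/s10.png');cv2.imwrite('pics/s10c.png',cv2.resize(im[80:200,220:380],None,fx=5,fy=5,interpolation=cv2.INTER_CUBIC))
go(.5869,.1577,.3388,3.6)"
```

```text
t 11.85 pos [0.5868 0.1584 0.3399] rot [-1.7987e+02  1.5000e-01  3.5100e+00] F [ 2.5 -2.6  0.2] open 0.0114 | delta cm [0.   0.07 0.11] turn -0.09
```

View pics/s10c.png

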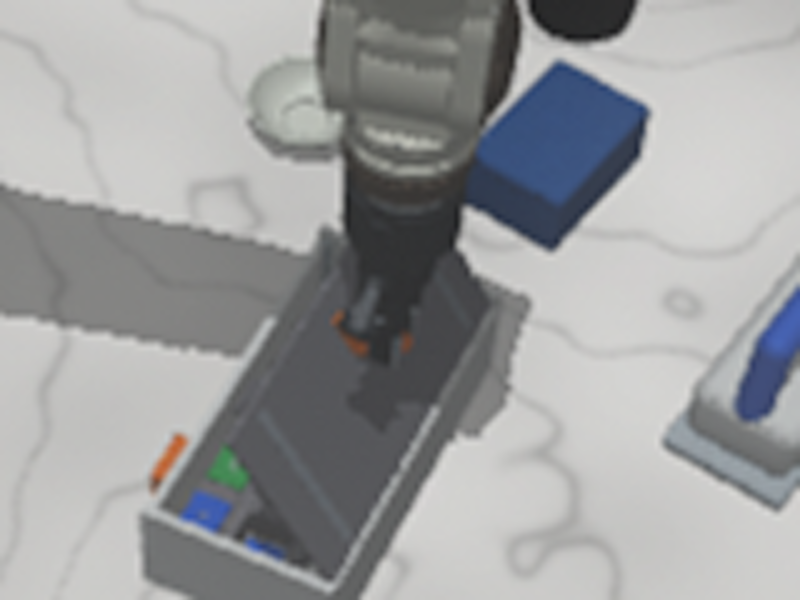

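Cover is rising with the fin held. Continue.

move_arm:
  commands:
    - {"claw": -1, "travel": [1.55, 0, -0.23], "turn": 0}
    - {"claw": -1, "travel": [1.57, 0, 0.01], "turn": 0}
    - {"claw": -1, "travel": [0, 0, 0], "turn": 0}

```text
time: 12.1
ee_pos: [0.6186, 0.1602, 0.342]
tcp_rot: [-179.9, 0.2, 3.5]
wrist_force: [0.9, -4.1, 3.3]
opening: 0.0118
```

move_arm:
  commands:
    - {"claw": -1, "travel": [1.55, 0, 0.24], "turn": 0}
    - {"claw": -1, "travel": [1.2, 0, 0.36], "turn": 0}
    - {"claw": -1, "travel": [0, 0, 0], "turn": 0}

```text
time: 12.35
ee_pos: [0.6461, 0.1618, 0.3359]
tcp_rot: [-179.9, 0.1, 3.5]
wrist_force: [0.5, -4.2, 4.5]
opening: 0.0117
```

move_arm:
  commands:
    - {"claw": -1, "travel": [0.96, 0, 0.41], "turn": 0}
    - {"claw": -1, "travel": [0.74, 0, 0.39], "turn": 0}
    - {"claw": -1, "travel": [0, 0, 0], "turn": 0}

```text
time: 12.6
ee_pos: [0.6626, 0.1627, 0.3281]
tcp_rot: [-179.9, 0.1, 3.5]
wrist_force: [0.7, -5.7, 4.9]
opening: 0.0114
```

```bash
python3 -c "
from h import *
snap('wrist','w11')
snap('scene','s11')
im=cv2.imread('pics/s11.png');cv2.imwrite('pics/s11c.png',cv2.resize(im[80:200,220:380],None,fx=5,fy=5,interpolation=cv2.INTER_CUBIC))
go(.5869,.1577,.3388,3.6)"
```

```text
t 12.7 pos [0.6622 0.1627 0.3283] rot [-1.799e+02  1.000e-01  3.500e+00] F [ 3.9 -4.6  2.6] open 0.0115 | delta cm [-7.55  0.04 -1.03] turn -0.10
```

View pics/s11c.png

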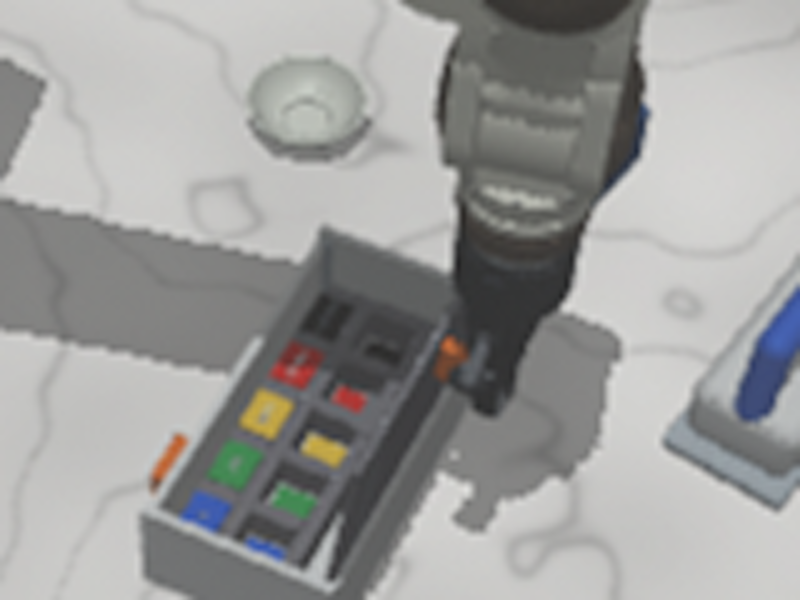

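View pics/w11.png

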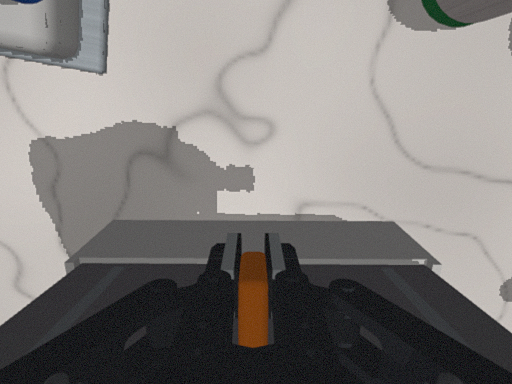

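move_arm:
  commands:
    - {"claw": -1, "travel": [0.4, 0, 0.25], "turn": 0}
    - {"claw": -1, "travel": [0, 0, 0], "turn": 0}
    - {"claw": 0, "travel": [0, 0, 0], "turn": 0}
    - {"claw": 0, "travel": [0, 0, 0], "turn": 0}
    - {"claw": 0, "travel": [0, 0, 0], "turn": 0}

```text
time: 13.12
ee_pos: [0.6658, 0.1638, 0.3251]
tcp_rot: [-179.8, 0.2, 3.6]
wrist_force: [0.1, -0.6, -1.1]
opening: 0.0426
```

move_arm:
  commands:
    - {"claw": 0, "travel": [0.5, 0, -1], "turn": 0}
    - {"claw": 0, "travel": [0, 0, -3], "turn": 0}
    - {"claw": 0, "travel": [0, 0, -4], "turn": 0}
    - {"claw": 0, "travel": [0, 0, -3], "turn": 0}
    - {"claw": 0, "travel": [0, 0, 0], "turn": 0}

```text
time: 13.53
ee_pos: [0.6709, 0.1637, 0.4427]
tcp_rot: [-179.7, -0.3, 3.6]
wrist_force: [-1.0, 0.0, 1.3]
opening: 0.0428
```

```bash
python3 -c "
from h import *
snap('wrist','w12')
snap('scene','s12')
im=cv2.imread('pics/s12.png');cv2.imwrite('pics/s12c.png',cv2.resize(im[80:200,220:380],None,fx=5,fy=5,interpolation=cv2.INTER_CUBIC))
go(.54,.08,.43,3.6)"
```

```text
t 13.63 pos [0.6717 0.1639 0.4366] rot [-1.7979e+02  8.0000e-02  3.5600e+00] F [-0.8  0.5 -0.1] open 0.0426 | delta cm [-13.67   7.56   0.65] turn -0.04
```

View pics/s12c.png

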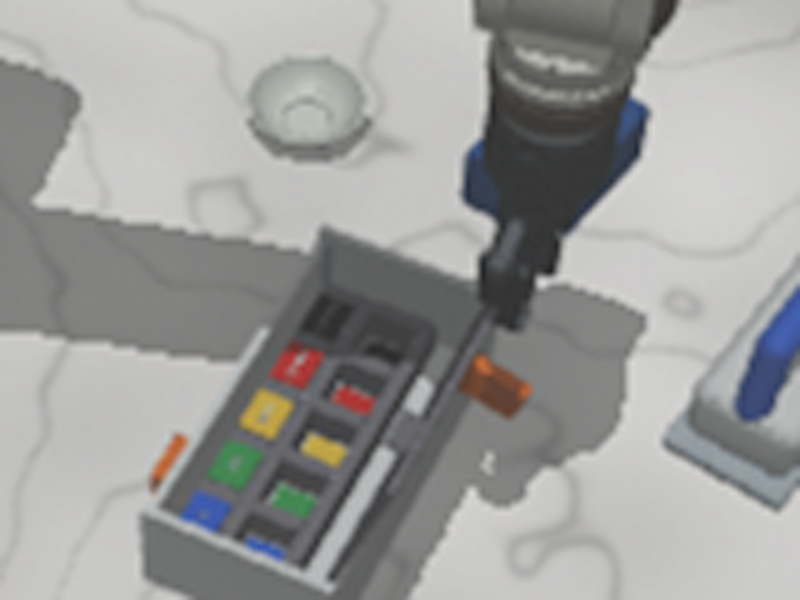

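move_arm:
  commands:
    - {"claw": 0, "travel": [-3.5, 0.5, 0], "turn": 7}
    - {"claw": 0, "travel": [-3.5, 0, 0], "turn": 7}
    - {"claw": 0, "travel": [-3.3, -1, 0], "turn": 7}
    - {"claw": 0, "travel": [-2.5, -1, 0], "turn": 7}
    - {"claw": 0, "travel": [0, 0, 0], "turn": 7}

```text
time: 14.05
ee_pos: [0.5472, 0.1932, 0.4352]
tcp_rot: [180.0, 0.4, -31.7]
wrist_force: [-0.9, 0.3, -0.4]
opening: 0.0427
```

move_arm:
  commands:
    - {"claw": 1, "travel": [0, 0, 0], "turn": 7}
    - {"claw": 1, "travel": [0, 0, 0], "turn": 7}
    - {"claw": 1, "travel": [0, 0, 0], "turn": 7}
    - {"claw": 1, "travel": [0, 0, 0], "turn": 7}
    - {"claw": 1, "travel": [0, 0, 0], "turn": 7}

```text
time: 14.47
ee_pos: [0.5504, 0.1915, 0.4339]
tcp_rot: [179.7, 0.3, -66.8]
wrist_force: [0.4, -0.3, -0.3]
opening: 0.0853
```

move_arm:
  commands:
    - {"claw": 1, "travel": [0, 0, 0], "turn": 7}
    - {"claw": 1, "travel": [0, 0, 0], "turn": 7}
    - {"claw": 1, "travel": [0, 0, 0], "turn": 6}
    - {"claw": 1, "travel": [0, 0, 0], "turn": 0}

```text
time: 14.8
ee_pos: [0.5505, 0.1915, 0.434]
tcp_rot: [179.6, 0.1, -86.7]
wrist_force: [0.4, -0.5, -1.0]
opening: 0.0854
```

```bash
python3 -c "
from h import *
snap('wrist','w13')
go(.543,.1553,.43,-86.4)"
```

```text
t 14.85 pos [0.5505 0.1915 0.4342] rot [ 1.7963e+02  1.3000e-01 -8.6350e+01] F [-0.4 -0.7 -1.1] open 0.0851 | delta cm [3.56 0.98 0.42] turn 0.05
```

View pics/w13.png

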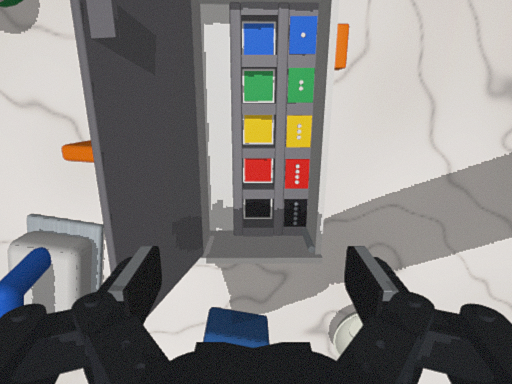

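```bash
python3 - <<'E'
from h import *
im=cv2.imread('pics/w13.png'); h=cv2.cvtColor(im,cv2.COLOR_BGR2HSV)
c,s=np.cos(np.radians(3.6)),np.sin(np.radians(3.6))
Rz=np.array([[c,-s],[s,c]])
for n,i,a,b in [('blue',1,(105,120,60),(125,255,255)),('green',2,(60,120,40),(85,255,255)),('yellow',3,(18,120,100),(30,255,255)),('red',4,(170,130,80),(180,255,255)),('red',4,(0,170,80),(4,255,255))]:
    m=cv2.inRange(h,a,b); m[:,:240]=0;m[:,320:]=0;m[240:]=0; k,l,st,ce=cv2.connectedComponentsWithStats(m)
    o=np.array([.543,.1553])+Rz@[0,(i-3)*.05]
    for j in range(1,k):
        if st[j][4]>150: print(n,st[j][:5],onz('w13',*(st[j][:2]+st[j][2:4]/2-.5),.01)[:2].round(4), 'model',o.round(4))
E
python3 -c "
import cv2
im=cv2.imread('pics/w13.png')[0:260,190:330];cv2.imwrite('pics/w13c.png',cv2.resize(im,None,fx=2.3,fy=2.3,interpolation=cv2.INTER_CUBIC))"
```

```text
blue [289  16  28  38 996] [0.4975 0.0472] model [0.5493 0.0555]
blue [244  24  30  31 911] [0.5472 0.0548] model [0.5493 0.0555]
green [288  68  27  35 821] [0.4936 0.1016] model [0.5461 0.1054]
green [244  71  29  30 808] [0.5447 0.1051] model [0.5461 0.1054]
yellow [244 115  28  28 749] [0.5422 0.1555] model [0.543  0.1553]
yellow [286 115  26  32 746] [0.4912 0.1551] model [0.543  0.1553]
red [245 159  26  22 554] [0.5389 0.2073] model [0.5399 0.2052]
red [285 159  24  29 584] [0.4884 0.2091] model [0.5399 0.2052]
```

View pics/w13c.png

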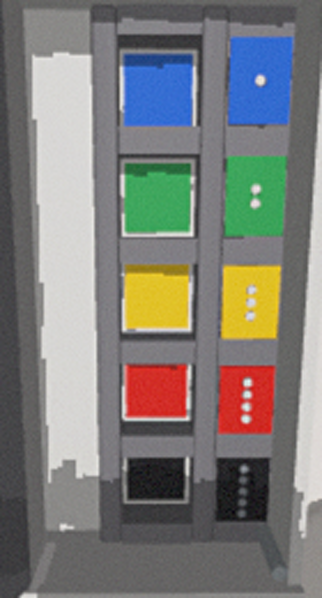

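```bash
python3 -c "
from h import *
go(.44,-.25,.39,-86.4)"
```

```text
t 14.85 pos [0.5505 0.1915 0.4342] rot [ 1.7963e+02  1.3000e-01 -8.6350e+01] F [-0.4 -0.7 -1.1] open 0.0851 | delta cm [43.36 13.82  4.41] turn 0.05
```

move_arm:
  commands:
    - {"claw": 1, "travel": [3.8, 1.2, 0], "turn": 0}
    - {"claw": 1, "travel": [3.8, 1.2, 0], "turn": 0}
    - {"claw": 1, "travel": [3.8, 1.2, 0], "turn": 0}
    - {"claw": 1, "travel": [3.8, 1.2, 0], "turn": 0}
    - {"claw": 1, "travel": [3.8, 1.2, 0], "turn": 0}

```text
time: 15.27
ee_pos: [0.5016, -0.0033, 0.4346]
tcp_rot: [179.7, 0.2, -86.2]
wrist_force: [0.1, 0.0, -0.3]
opening: 0.0852
```

move_arm:
  commands:
    - {"claw": 1, "travel": [3.8, 1.2, 0], "turn": 0}
    - {"claw": 1, "travel": [3.8, 1.2, 0.5], "turn": 0}
    - {"claw": 1, "travel": [3.8, 1.2, 0.8], "turn": 0}
    - {"claw": 1, "travel": [3.8, 1.2, 0.8], "turn": 0}
    - {"claw": 1, "travel": [3.8, 1.2, 0.8], "turn": 0}

```text
time: 15.68
ee_pos: [0.4532, -0.1968, 0.4052]
tcp_rot: [179.7, 0.2, -86.2]
wrist_force: [0.5, 0.5, 0.0]
opening: 0.0856
```

move_arm:
  commands:
    - {"claw": 1, "travel": [3, 1.2, 0.8], "turn": 0}
    - {"claw": 1, "travel": [2.3, 0.6, 0.8], "turn": 0}
    - {"claw": 1, "travel": [0, 0, 0], "turn": 0}
    - {"claw": 1, "travel": [0, 0, 0], "turn": 0}

```text
time: 16.02
ee_pos: [0.4389, -0.2501, 0.3888]
tcp_rot: [179.7, 0.2, -86.4]
wrist_force: [-0.1, 0.6, 0.4]
opening: 0.0855
```

```bash
python3 -c "
from h import *
snap('wrist','w14')
go(.44,-.25,.39,-86.4)"
```

```text
t 16.07 pos [ 0.4393 -0.2492  0.3895] rot [179.71   0.22 -86.37] F [ 0.5 -1.  -1.2] open 0.0856 | delta cm [ 0.08 -0.07 -0.05] turn 0.03
```

View pics/w14.png

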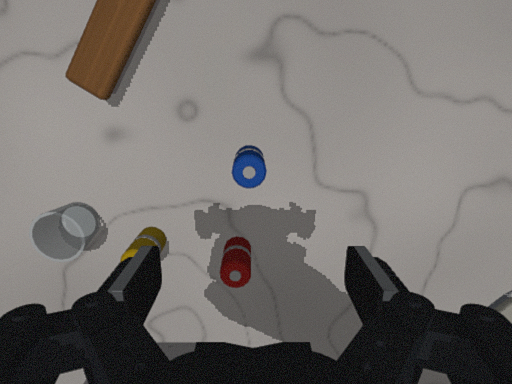

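```bash
cat >> h.py <<'E'
HS={'blue':[((105,120,40),(125,255,255))],'yellow':[((18,110,70),(32,255,255))],'red':[((168,110,50),(180,255,255)),((0,150,50),(5,255,255))]}
def cap(f,c,box):
    # white cap centre near the colour blob
    im=cv2.imread('pics/'+f+'.png'); x,y,w,h=box; s=cv2.cvtColor(im,cv2.COLOR_BGR2HSV)[y:y+h,x:x+w]
    m=sum(cv2.inRange(s,a,b) for a,b in HS[c]); return m
E
python3 - <<'E'
from h import *
print(onz('w14',249,170.5,.064),onz('w14',249,173,.064))
print('w1&w14',tri(('w1',300,193),('w14',249,172)))
print('red',tri(('w1',189,179.5),('w14',235.5,275)))
E
python3 -c "
import cv2
a=cv2.imread('pics/w14.png')[130:210,210:290];b=cv2.imread('pics/w1.png')[150:230,260:340];cv2.imwrite('pics/b14.png',cv2.resize(cv2.hconcat([a,b]),None,fx=5,fy=5,interpolation=cv2.INTER_CUBIC))"
```

```text
[ 0.43930543 -0.2547841   0.064     ] [ 0.43915913 -0.25231482  0.064     ]
w1&w14 (array([ 0.43949009, -0.25370239,  0.06484615]), [0.0003246505125248923, 0.0003246505125248742])
red (array([ 0.44686381, -0.13923156,  0.0636937 ]), [0.00010498217135687187, 0.00010498217135689709])
```

View pics/b14.png

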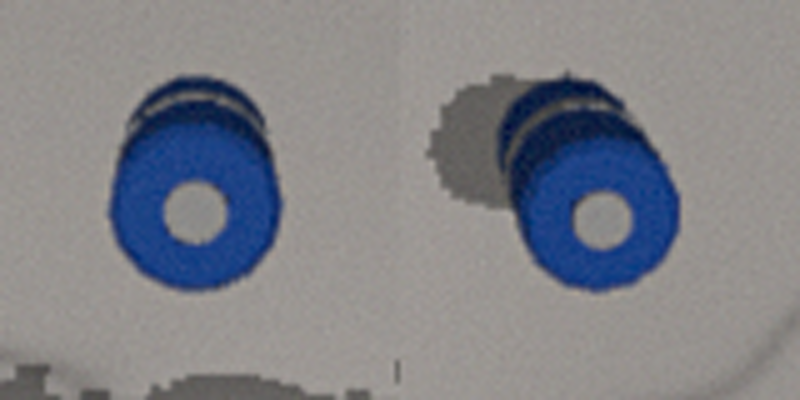

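```bash
python3 -c "
from h import *
go(.4394,-.2535,.205,-86.4)"
```

```text
t 16.07 pos [ 0.4393 -0.2492  0.3895] rot [179.71   0.22 -86.37] F [ 0.5 -1.  -1.2] open 0.0856 | delta cm [ 0.5  -0.08 18.45] turn 0.03
```

move_arm:
  commands:
    - {"claw": 1, "travel": [0.4, 0, 3.8], "turn": 0}
    - {"claw": 1, "travel": [0, 0, 3.8], "turn": 0}
    - {"claw": 1, "travel": [0, 0, 3.8], "turn": 0}
    - {"claw": 1, "travel": [0, 0, 3.8], "turn": 0}
    - {"claw": 1, "travel": [0, 0, 2], "turn": 0}

```text
time: 16.48
ee_pos: [0.4384, -0.2508, 0.214]
tcp_rot: [179.6, 0.3, -86.2]
wrist_force: [-0.9, -0.2, -0.7]
opening: 0.0855
```

```bash
python3 -c "
from h import *
snap('wrist','w15')
go(.4394,-.2535,.205,-86.4)"
```

```text
t 16.53 pos [ 0.4378 -0.2505  0.2115] rot [179.39   0.42 -86.24] F [-1.1  0.4 -2.4] open 0.0855 | delta cm [ 0.32 -0.14  0.65] turn 0.16
```

View pics/w15.png

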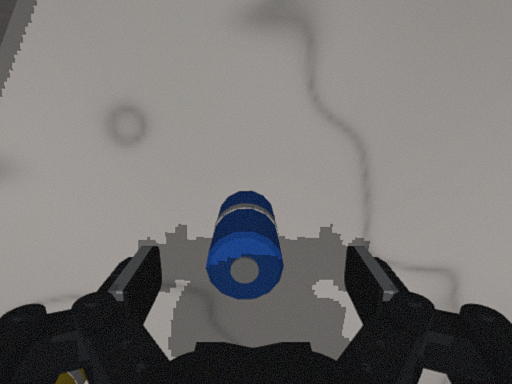

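move_arm:
  commands:
    - {"claw": 1, "travel": [0.3, -0.1, 0.6], "turn": 0}
    - {"claw": 1, "travel": [0, 0, 0], "turn": 0}
    - {"claw": -1, "travel": [0, 0, 0], "turn": 0}
    - {"claw": -1, "travel": [0, 0, 0], "turn": 0}
    - {"claw": -1, "travel": [0, 0, 0], "turn": 0}
  squeeze: 30

```text
time: 16.95
ee_pos: [0.4407, -0.2559, 0.2138]
tcp_rot: [179.9, 0.1, -86.4]
wrist_force: [-0.2, -0.7, -0.3]
opening: 0.0517
```

move_arm:
  commands:
    - {"claw": -1, "travel": [0, 0, 0], "turn": 0}
    - {"claw": -1, "travel": [0, 0, 0], "turn": 0}
    - {"claw": -1, "travel": [0, 0, 0], "turn": 0}

```text
time: 17.2
ee_pos: [0.4405, -0.2559, 0.2132]
tcp_rot: [179.9, 0.1, -86.5]
wrist_force: [0.5, -0.2, 6.9]
opening: 0.0328
```

```bash
python3 -c "
from h import *
snap('wrist','w16')
go(.4394,-.2535,.205,-86.4)"
```

```text
t 17.25 pos [ 0.4405 -0.2558  0.2132] rot [ 1.7985e+02  1.1000e-01 -8.6460e+01] F [0.9 0.5 6.4] open 0.0325 | delta cm [-0.24  0.09  0.82] turn -0.06
```

View pics/w16.png

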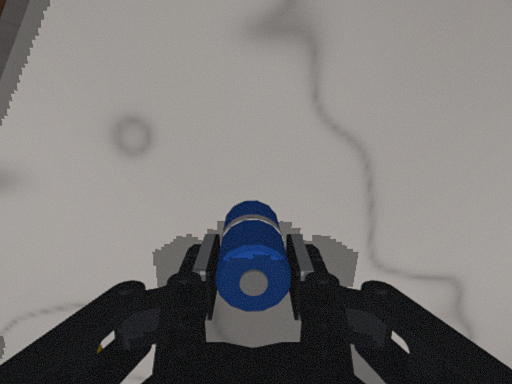

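```bash
python3 - <<'E'
from h import *
im=cv2.imread('pics/w16.png');cv2.imwrite('pics/c.png',cv2.resize(im[190:320,190:310],None,fx=5,fy=5,interpolation=cv2.INTER_CUBIC))
print(onz('w16',253.5,283,.064), onz('w15',245,269,.064))
E
```

```text
[ 0.43809691 -0.25229664  0.064     ] [ 0.43930508 -0.25292346  0.064     ]
```

View pics/c.png

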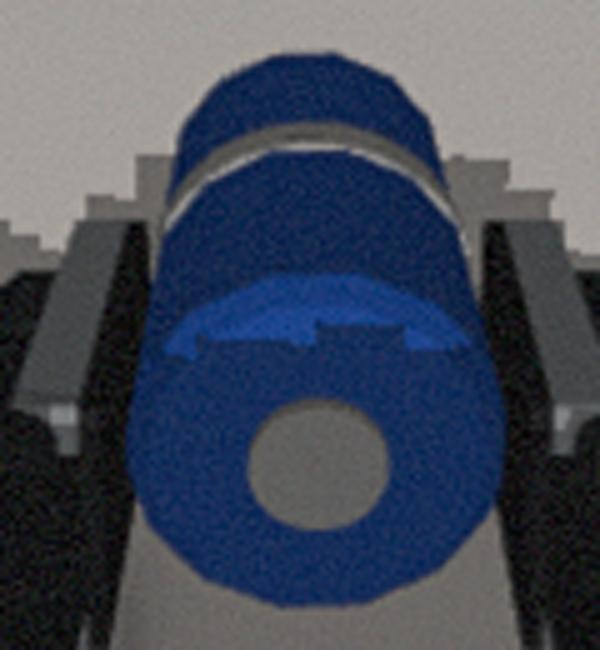

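move_arm:
  commands:
    - {"claw": -1, "travel": [0, 0, -3], "turn": 0}
    - {"claw": -1, "travel": [0, 0, -3.5], "turn": 0}
    - {"claw": -1, "travel": [0, 0, -3.5], "turn": 0}
    - {"claw": -1, "travel": [0, 0, -3], "turn": 0}
    - {"claw": -1, "travel": [0, 0, 0], "turn": 0}

```text
time: 17.67
ee_pos: [0.4412, -0.2564, 0.3485]
tcp_rot: [-179.8, -0.1, -86.5]
wrist_force: [1.2, -0.4, -0.5]
opening: 0.0327
```

```bash
python3 - <<'E'
from h import *
p=viewer.camera_params('wrist'); s=status.get_obs(); r=R.from_euler('xyz',s['tcp_rot'],degrees=True).as_matrix()
print(r.T@(p['xyz']-s['ee_pos']),s['tcp_rot'],p['rotation'])
snap('wrist','w17')
go(.5482,.0525,.34,-86.4)
E
```

```text
[0.07445627 0.00132864 0.02979171] [-1.79847448e+02 -1.01820303e-01 -8.64706024e+01] [-1.67287431e+01  1.24472095e-01 -1.76465404e+02]
t 17.72 pos [ 0.4411 -0.2563  0.3454] rot [-1.7999e+02 -1.0000e-02 -8.6470e+01] F [ 0.6  0.1 -1.6] open 0.0329 | delta cm [-30.16 -12.59   0.54] turn -0.07
```

View pics/w17.png

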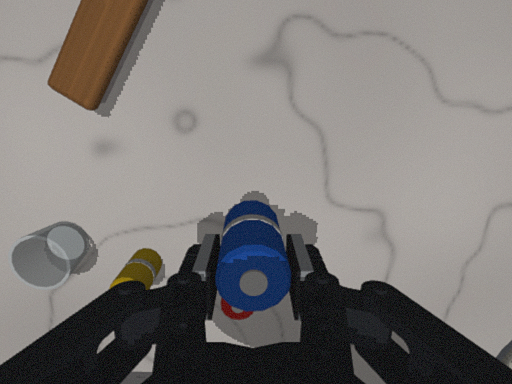

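move_arm:
  commands:
    - {"claw": -1, "travel": [-3.4, -1.4, 0], "turn": 0}
    - {"claw": -1, "travel": [-3.4, -1.4, 0], "turn": 0}
    - {"claw": -1, "travel": [-3.4, -1.4, 0], "turn": 0}
    - {"claw": -1, "travel": [-3.4, -1.4, 0], "turn": 0}
    - {"claw": -1, "travel": [-3.4, -1.4, 0], "turn": 0}

```text
time: 18.13
ee_pos: [0.5001, -0.0804, 0.3409]
tcp_rot: [179.7, 0.2, -86.5]
wrist_force: [1.0, -0.9, -0.6]
opening: 0.0324
```

move_arm:
  commands:
    - {"claw": -1, "travel": [-3.4, -1.4, 0], "turn": 0}
    - {"claw": -1, "travel": [-3.4, -1.4, 0], "turn": 0}
    - {"claw": -1, "travel": [-3.4, -1.4, 0], "turn": 0}
    - {"claw": -1, "travel": [-2.9, -1.5, 0], "turn": 0}
    - {"claw": -1, "travel": [0, 0, 0], "turn": 0}

```text
time: 18.55
ee_pos: [0.55, 0.0566, 0.3402]
tcp_rot: [179.7, 0.2, -86.2]
wrist_force: [-0.4, -0.0, -1.1]
opening: 0.0327
```

move_arm:
  commands:
    - {"claw": -1, "travel": [0, 0, 0], "turn": 0}
    - {"claw": -1, "travel": [0, 0, 0], "turn": 0}

```text
time: 18.72
ee_pos: [0.5487, 0.0522, 0.3412]
tcp_rot: [179.6, 0.1, -86.4]
wrist_force: [0.6, -0.9, -0.3]
opening: 0.0329
```

```bash
python3 - <<'E'
from h import *
snap('wrist','w18');snap('scene','s18');snap('top','t18')
im=cv2.imread('pics/s18.png');cv2.imwrite('pics/s18c.png',cv2.resize(im[80:200,220:380],None,fx=5,fy=5,interpolation=cv2.INTER_CUBIC))
go(.549,.0525,.34,-86.4)
E
```

```text
t 18.87 pos [0.5486 0.0512 0.3422] rot [ 1.7974e+02  1.5000e-01 -8.6540e+01] F [-0.1 -0.  -0.9] open 0.0324 | delta cm [-0.12 -0.04  0.22] turn -0.14
```

View pics/w18.png

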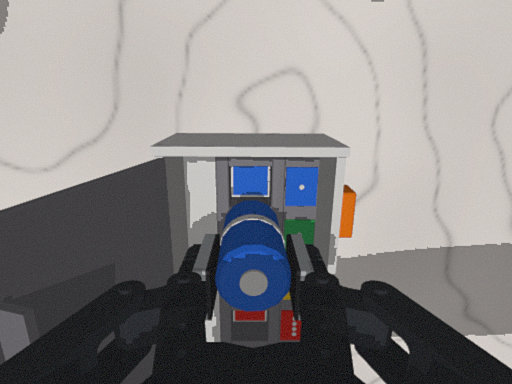

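View pics/s18c.png

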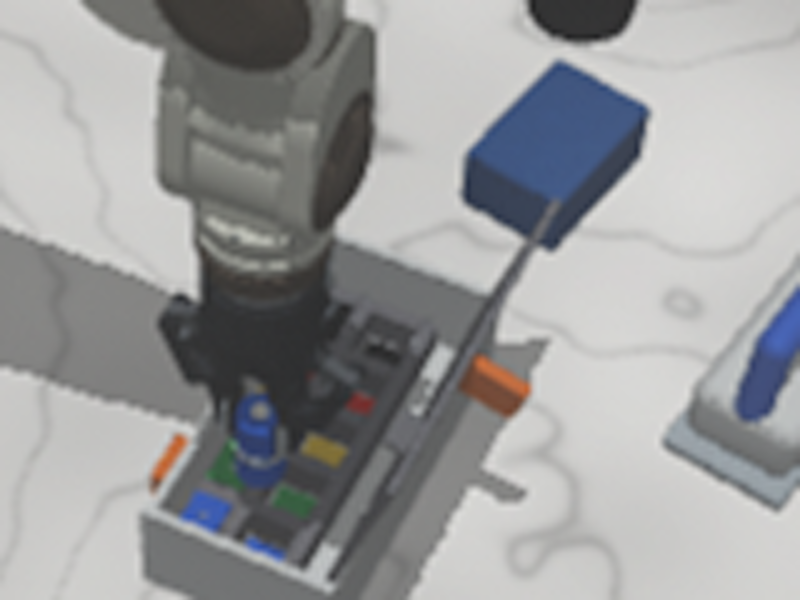

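```bash
python3 - <<'E'
from h import *
im=cv2.imread('pics/w18.png');cv2.imwrite('pics/c.png',cv2.resize(im[150:320,190:330],None,fx=4.2,fy=4.2,interpolation=cv2.INTER_CUBIC))
print('cart',onz('w18',253.3,282.6,.193))
h=cv2.cvtColor(im,cv2.COLOR_BGR2HSV)[155:205,225:280]; m=cv2.inRange(h,(105,120,60),(125,255,255)); x,y,w,hh=cv2.boundingRect(m); print(x+225,y+155,w,hh)
E
```

```text
cart [0.5458849 0.0549489 0.193    ]
233 166 35 39
```

View pics/c.png

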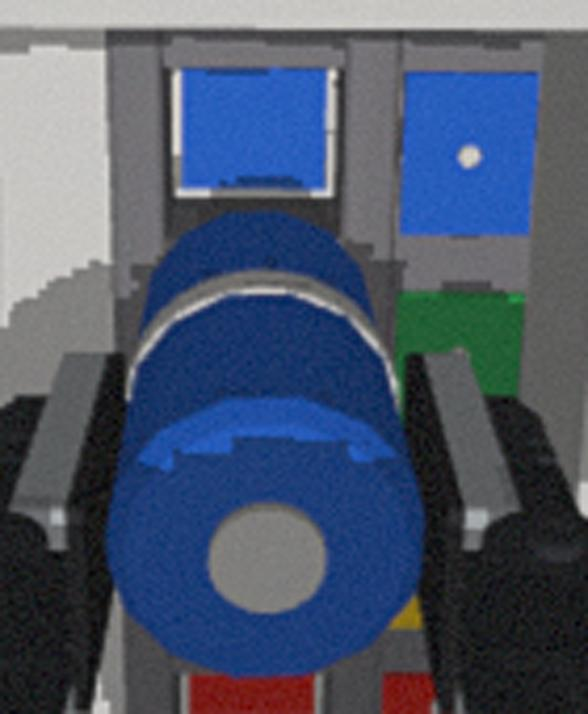

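```bash
python3 - <<'E'
from h import *
P=lambda x,y: onz('w18',190+x/4.2-.4,150+y/4.2-.4,.01)
a,b=P(176,195),P(335,195); print(a,b,np.linalg.norm(a-b)); m=(a+b)/2; ux=(b-a)/np.linalg.norm(b-a); perp=np.array([ -ux[1],ux[0],0]); 
print(ux,'centre',m+0.019*perp, m-.019*perp)
z=lambda x,y,h: onz('w18',190+x/4.2-.4,150+y/4.2-.4,h)
print('rim top edge z.04',z(255,66,.04),'rim sides',z(165,150,.04),z(345,150,.04))
E
```

```text
[0.56497049 0.07571226 0.01      ] [0.52687644 0.07342006 0.01      ] 0.03816295815965841
[-0.99819456 -0.0600635   0.        ] centre [0.54706467 0.05560046 0.01      ] [0.54478226 0.09353185 0.01      ]
rim top edge z.04 [0.54833071 0.03655922 0.04      ] rim sides [0.56643408 0.05600756 0.04      ] [0.52800705 0.05368549 0.04      ]
```

move_arm:
  commands:
    - {"claw": -1, "travel": [-0.06, -0.12, 3], "turn": -0.1}
    - {"claw": -1, "travel": [0, 0, 3], "turn": 0}
    - {"claw": -1, "travel": [0, 0, 1.9], "turn": 0}
    - {"claw": -1, "travel": [0, 0, 0], "turn": 0}
    - {"claw": -1, "travel": [0, 0, 0], "turn": 0}

```text
time: 19.28
ee_pos: [0.5493, 0.0523, 0.2632]
tcp_rot: [179.7, 0.2, -86.4]
wrist_force: [0.8, 0.4, -0.9]
opening: 0.0329
```

```bash
python3 - <<'E'
from h import *
snap('wrist','w19');snap('scene','s19')
im=cv2.imread('pics/s19.png');a=cv2.resize(im[130:200,230:320],None,fx=6,fy=6,interpolation=cv2.INTER_CUBIC)
cv2.imwrite('pics/s19c.png',a)
im=cv2.imread('pics/w19.png');cv2.imwrite('pics/c.png',cv2.resize(im[150:320,190:330],None,fx=4.2,fy=4.2,interpolation=cv2.INTER_CUBIC))
go(.5498,.0519,.2235,-86.4)
E
```

```text
t 19.38 pos [0.5501 0.0526 0.2653] rot [ 1.7989e+02  1.6000e-01 -8.6410e+01] F [-0.8 -0.9 -0.5] open 0.0331 | delta cm [0.08 0.03 4.18] turn -0.01
```

View pics/c.png

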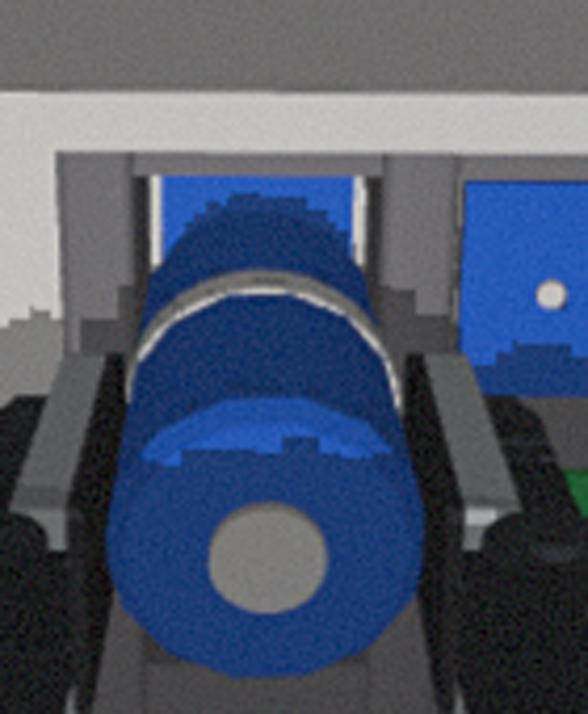

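View pics/s19c.png

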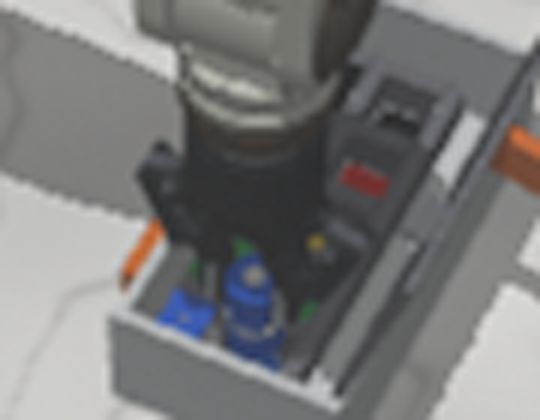

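```bash
python3 - <<'E'
from h import *
z=lambda x,y,h: onz('w19',190+x/4.2-.4,150+y/4.2-.4,h)
print('rim far edge',z(255,176,.04),'pocket y=',z(255,176,.04)[1]+.019,'cap',z(268,557,.2645-.1492))
print('cart bottom far silhouette', z(258,210,.2645-.2132)) 
E
```

```text
rim far edge [0.54905152 0.03705047 0.04      ] pocket y= 0.05605047251004919 cap [0.54657697 0.05477721 0.1153    ]
cart bottom far silhouette [0.54850225 0.03873414 0.0513    ]
```

move_arm:
  commands:
    - {"claw": -1, "travel": [0, 0, 1], "turn": 0}
    - {"claw": -1, "travel": [0, 0, 1], "turn": 0}
    - {"claw": -1, "travel": [0, 0, 1], "turn": 0}
    - {"claw": -1, "travel": [0, 0, 0], "turn": 0}

```text
time: 19.72
ee_pos: [0.549, 0.0531, 0.2309]
tcp_rot: [179.6, 0.2, -86.4]
wrist_force: [0.3, -0.4, -1.0]
opening: 0.0329
```

move_arm:
  commands:
    - {"claw": -1, "travel": [0, 0, 0.7], "turn": 0}
    - {"claw": -1, "travel": [0, 0, 0.4], "turn": 0}
    - {"claw": -1, "travel": [0, 0, 0], "turn": 0}

```text
time: 19.97
ee_pos: [0.5499, 0.0533, 0.2228]
tcp_rot: [179.9, 0.2, -86.4]
wrist_force: [0.7, -1.0, 1.4]
opening: 0.0328
```

Inserted with little force. Release.

move_arm:
  commands:
    - {"claw": -1, "travel": [0, 0, 0.1], "turn": 0}
    - {"claw": -1, "travel": [0, 0, 0], "turn": 0}
    - {"claw": 0.3, "travel": [0, 0, 0], "turn": 0}
    - {"claw": 0.3, "travel": [0, 0, 0], "turn": 0}
    - {"claw": 0.3, "travel": [0, 0, 0], "turn": 0}

```text
time: 20.38
ee_pos: [0.5495, 0.0532, 0.2212]
tcp_rot: [179.7, 0.2, -86.4]
wrist_force: [0.0, -0.9, 0.2]
opening: 0.0555
```

move_arm:
  commands:
    - {"claw": 0.3, "travel": [0, 0, -2], "turn": 0}
    - {"claw": 0.3, "travel": [0, 0, -3.5], "turn": 0}
    - {"claw": 0.3, "travel": [0, 0, -3.5], "turn": 0}
    - {"claw": 0.3, "travel": [0, 0, -3.5], "turn": 0}
    - {"claw": 0.3, "travel": [0, 0, 0], "turn": 0}

```text
time: 20.8
ee_pos: [0.5507, 0.053, 0.3536]
tcp_rot: [-179.7, 0.2, -86.4]
wrist_force: [0.9, -0.2, 0.8]
opening: 0.0557
```

```bash
python3 - <<'E'
from h import *
snap('wrist','w20');snap('scene','s20');snap('top','t20')
go(.553,-.146,.39,-86.4)
E
```

```text
t 20.95 pos [0.5502 0.0529 0.3463] rot [ 1.7977e+02  1.6000e-01 -8.6360e+01] F [-0.5  0.1 -0.4] open 0.0552 | delta cm [19.86  1.   -4.42] turn 0.04
```

View pics/w20.png

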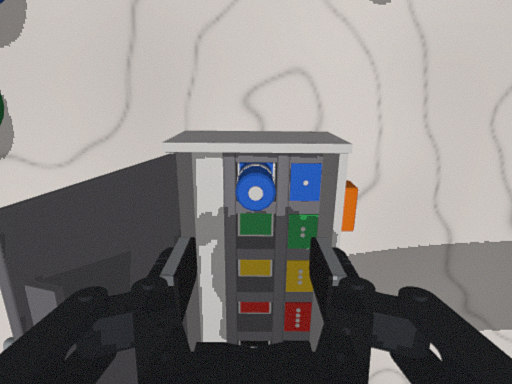

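View pics/s20.png

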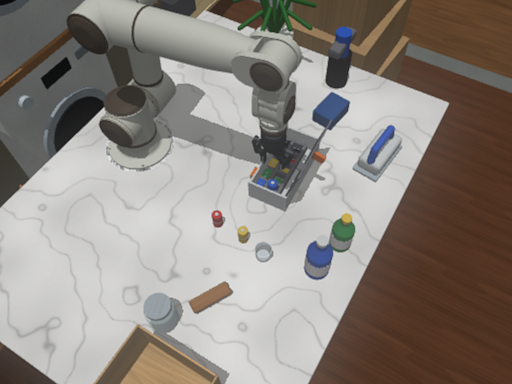

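move_arm:
  commands:
    - {"claw": 0.3, "travel": [3.9, 0.2, 0], "turn": 0}
    - {"claw": 0.3, "travel": [4, 0.2, 0], "turn": 0}
    - {"claw": 0.3, "travel": [4, 0.2, 0], "turn": 0}
    - {"claw": 0.3, "travel": [4, 0.2, 0], "turn": 0}
    - {"claw": 0.3, "travel": [3.9, 0.2, 0], "turn": 0}

```text
time: 21.37
ee_pos: [0.5521, -0.1471, 0.3441]
tcp_rot: [179.6, 0.2, -86.3]
wrist_force: [0.8, 0.4, -0.1]
opening: 0.0552
```

move_arm:
  commands:
    - {"claw": 0.3, "travel": [0, 0, 0], "turn": 0}
    - {"claw": 0.3, "travel": [0, 0, 0], "turn": 0}

```text
time: 21.53
ee_pos: [0.5523, -0.1472, 0.3439]
tcp_rot: [179.6, 0.2, -86.6]
wrist_force: [-0.2, 1.9, 0.2]
opening: 0.0556
```

```bash
python3 - <<'E'
from h import *
print('blue cap',onz('w20',256,193,.074))
snap('wrist','w21')
im=cv2.imread('pics/w21.png');cv2.imwrite('pics/c.png',cv2.resize(im[120:320,160:360],None,fx=3,fy=3,interpolation=cv2.INTER_CUBIC))
go(.553,-.146,.2055,-86.4)
E
```

```text
blue cap [0.54755907 0.05622588 0.074     ]
t 21.58 pos [ 0.5524 -0.1459  0.3443] rot [179.62   0.23 -86.47] F [-0.8 -0.   0. ] open 0.0557 | delta cm [ 0.07 -0.15 13.88] turn -0.07
```

View pics/w21.png

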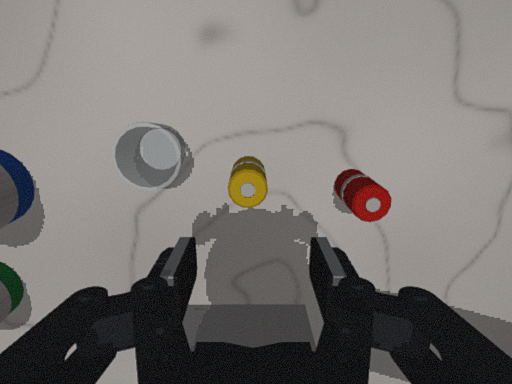

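View pics/c.png

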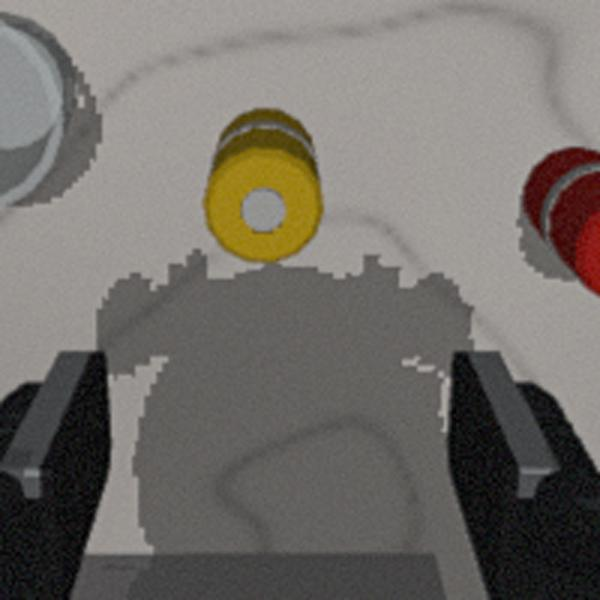

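```bash
python3 - <<'E'
from h import *
p=onz('w21',247.3,189.7,.064);print(p, tri(('w21',247.3,189.7),('w1',197,70)))
go(p[0]+.0015,p[1]-.001,.2055,-86.4)
E
```

```text
[ 0.55318496 -0.14626057  0.064     ] (array([ 0.55277799, -0.14552299,  0.06081205]), [0.00043770218788840876, 0.00043770218788842546])
t 21.58 pos [ 0.5524 -0.1459  0.3443] rot [179.62   0.23 -86.47] F [-0.8 -0.   0. ] open 0.0557 | delta cm [ 0.21 -0.31 13.88] turn -0.07
```

move_arm:
  commands:
    - {"claw": 0.3, "travel": [0.1, -0.2, 2.5], "turn": 0}
    - {"claw": 0.3, "travel": [0, 0, 3], "turn": 0}
    - {"claw": 0.3, "travel": [0, 0, 3], "turn": 0}
    - {"claw": 0.3, "travel": [0, 0, 0], "turn": 0}
    - {"claw": 0.3, "travel": [0, 0, 0], "turn": 0}

```text
time: 22.0
ee_pos: [0.5539, -0.1445, 0.2596]
tcp_rot: [179.6, 0.2, -86.3]
wrist_force: [-0.1, -0.1, 0.5]
opening: 0.0556
```

```bash
python3 - <<'E'
from h import *
snap('wrist','w22')
go(.5545,-.147,.2075,-86.4)
E
```

```text
t 22.05 pos [ 0.5545 -0.1449  0.2617] rot [179.74   0.18 -86.28] F [-0.2 -0.4  0.5] open 0.0551 | delta cm [ 0.22 -0.01  5.42] turn 0.12
```

View pics/w22.png

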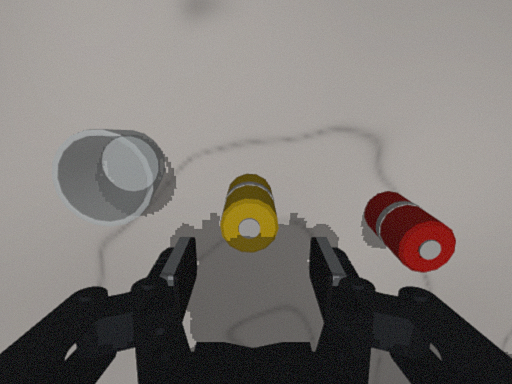

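move_arm:
  commands:
    - {"claw": 0.3, "travel": [0.1, -0.05, 2.5], "turn": 0}
    - {"claw": 0.3, "travel": [0, 0, 2.7], "turn": 0}
    - {"claw": 0.3, "travel": [0, 0, 0], "turn": 0}
    - {"claw": 0.3, "travel": [0, 0, 0], "turn": 0}

```text
time: 22.38
ee_pos: [0.5549, -0.1464, 0.2101]
tcp_rot: [179.8, 0.2, -86.3]
wrist_force: [-0.2, -0.6, 0.7]
opening: 0.0554
```

```bash
python3 - <<'E'
from h import *
snap('wrist','w23')
print(onz('w22',250,228,.064))
go(.5545,-.147,.2075,-86.4)
E
```

```text
[ 0.55253068 -0.14616552  0.064     ]
t 22.43 pos [ 0.5553 -0.1466  0.2113] rot [ 1.7987e+02  1.3000e-01 -8.6340e+01] F [0.  0.1 0.1] open 0.0557 | delta cm [0.03 0.08 0.38] turn 0.06
```

View pics/w23.png

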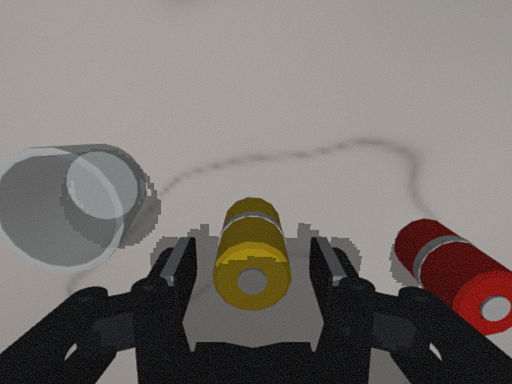

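Well placed and clear of the cup. Close and lift.

move_arm:
  commands:
    - {"claw": -1, "travel": [0, 0, 0.1], "turn": 0}
    - {"claw": -1, "travel": [0, 0, 0], "turn": 0}
    - {"claw": -1, "travel": [0, 0, 0], "turn": 0}
    - {"claw": -1, "travel": [0, 0, 0], "turn": 0}
    - {"claw": -1, "travel": [0, 0, 0], "turn": 0}

```text
time: 22.85
ee_pos: [0.5553, -0.1469, 0.2103]
tcp_rot: [179.9, 0.1, -86.4]
wrist_force: [-0.1, 0.0, 6.1]
opening: 0.0328
```

```bash
python3 - <<'E'
from h import *
snap('wrist','w24')
go(.5545,-.147,.2075,-86.4)
E
```

```text
t 22.9 pos [ 0.5553 -0.147   0.2103] rot [ 1.7994e+02  1.1000e-01 -8.6370e+01] F [-1.5  0.1  5.5] open 0.0331 | delta cm [-0.    0.08  0.28] turn 0.03
```

move_arm:
  commands:
    - {"claw": -1, "travel": [0, 0, -3], "turn": 0}
    - {"claw": -1, "travel": [0, 0, -3.5], "turn": 0}
    - {"claw": -1, "travel": [0, 0, -3.5], "turn": 0}
    - {"claw": -1, "travel": [0, 0, -3], "turn": 0}
    - {"claw": -1, "travel": [0, 0, 0], "turn": 0}

```text
time: 23.32
ee_pos: [0.5558, -0.1473, 0.3461]
tcp_rot: [-179.7, -0.0, -86.4]
wrist_force: [0.1, -0.0, 0.7]
opening: 0.0329
```

```bash
python3 - <<'E'
from h import *
snap('wrist','w25')
go(.545,.155,.34,-86.4)
E
```

```text
t 23.37 pos [ 0.5558 -0.1473  0.3428] rot [-1.7983e+02  3.0000e-02 -8.6370e+01] F [-0.   0.2 -1.3] open 0.0329 | delta cm [-30.24  -0.84   0.3 ] turn 0.03
```

View pics/w25.png

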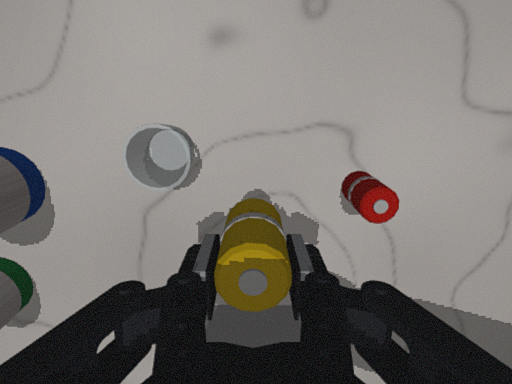

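move_arm:
  commands:
    - {"claw": -1, "travel": [-3.8, -0.1, 0], "turn": 0}
    - {"claw": -1, "travel": [-3.8, -0.1, 0], "turn": 0}
    - {"claw": -1, "travel": [-3.8, -0.1, 0], "turn": 0}
    - {"claw": -1, "travel": [-3.8, -0.1, 0], "turn": 0}
    - {"claw": -1, "travel": [-3.8, -0.1, 0], "turn": 0}

```text
time: 23.78
ee_pos: [0.5477, 0.0444, 0.3379]
tcp_rot: [179.7, 0.2, -86.4]
wrist_force: [1.8, 0.3, -1.5]
opening: 0.0331
```

move_arm:
  commands:
    - {"claw": -1, "travel": [-3.8, -0.1, 0], "turn": 0}
    - {"claw": -1, "travel": [-3.8, -0.1, 0], "turn": 0}
    - {"claw": -1, "travel": [-3.4, 0, 0], "turn": 0}
    - {"claw": -1, "travel": [0, 0, 0], "turn": 0}
    - {"claw": -1, "travel": [0, 0, 0], "turn": 0}

```text
time: 24.2
ee_pos: [0.5428, 0.1544, 0.3379]
tcp_rot: [179.7, 0.1, -86.2]
wrist_force: [0.5, 0.0, -0.5]
opening: 0.0328
```

```bash
python3 - <<'E'
from h import *
snap('wrist','w26')
im=cv2.imread('pics/w26.png');cv2.imwrite('pics/c.png',cv2.resize(im[150:320,190:330],None,fx=4.2,fy=4.2,interpolation=cv2.INTER_CUBIC))
go(.5434,.153,.26,-86.4)
E
```

```text
t 24.25 pos [0.543  0.1532 0.3381] rot [ 1.797e+02  1.300e-01 -8.627e+01] F [-1.2 -0.6 -0.7] open 0.0329 | delta cm [ 0.04 -0.08  7.81] turn 0.13
```

View pics/c.png

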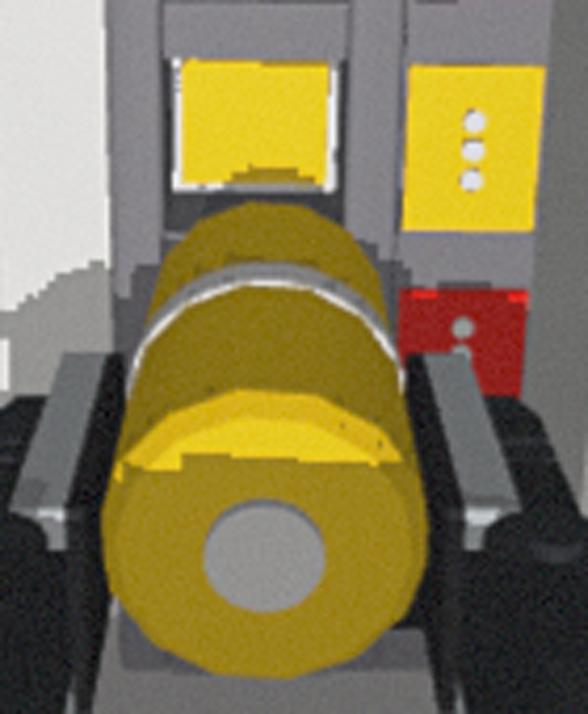

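```bash
python3 - <<'E'
from h import *
z=lambda x,y,h: onz('w26',190+x/4.2-.4,150+y/4.2-.4,h)
Z=.3381
a,b=z(173,190,.01),z(335,190,.01); m=(a+b)/2; ux=(b-a)/np.linalg.norm(b-a); print('pocket floor',m+.019*np.array([-ux[1],ux[0],0]))
print('rim far',z(255,58,.04)+[0,.019,0],'sides',(z(162,120,.04)+z(347,120,.04))/2)
print('cap',z(265,556,Z-.2103+.064),'bottom far edge',z(267,203,Z-.2103)+[0,.017,0])
E
```

```text
pocket floor [0.54199374 0.15557531 0.01      ]
rim far [0.54295673 0.15541228 0.04      ] sides [0.54219896 0.14963551 0.04      ]
cap [0.54051059 0.15553581 0.1918    ] bottom far edge [0.54094448 0.15601894 0.1278    ]
```

move_arm:
  commands:
    - {"claw": -1, "travel": [0.02, -0.12, 3], "turn": 0.1}
    - {"claw": -1, "travel": [0, 0, 3], "turn": 0}
    - {"claw": -1, "travel": [0, 0, 1.6], "turn": 0}
    - {"claw": -1, "travel": [0, 0, 0], "turn": 0}
    - {"claw": -1, "travel": [0, 0, 0], "turn": 0}

```text
time: 24.67
ee_pos: [0.544, 0.1516, 0.2623]
tcp_rot: [179.7, 0.1, -86.6]
wrist_force: [0.4, 0.5, -0.3]
opening: 0.0332
```

```bash
python3 - <<'E'
from h import *
snap('wrist','w27')
im=cv2.imread('pics/w27.png');cv2.imwrite('pics/c.png',cv2.resize(im[150:320,190:330],None,fx=4.2,fy=4.2,interpolation=cv2.INTER_CUBIC))
go(.5434,.153,.2203,-86.4)
E
```

```text
t 24.72 pos [0.5444 0.1519 0.2637] rot [ 1.798e+02  1.600e-01 -8.654e+01] F [ 0.2  0.  -0.6] open 0.0326 | delta cm [-0.11  0.08  4.34] turn -0.14
```

View pics/c.png

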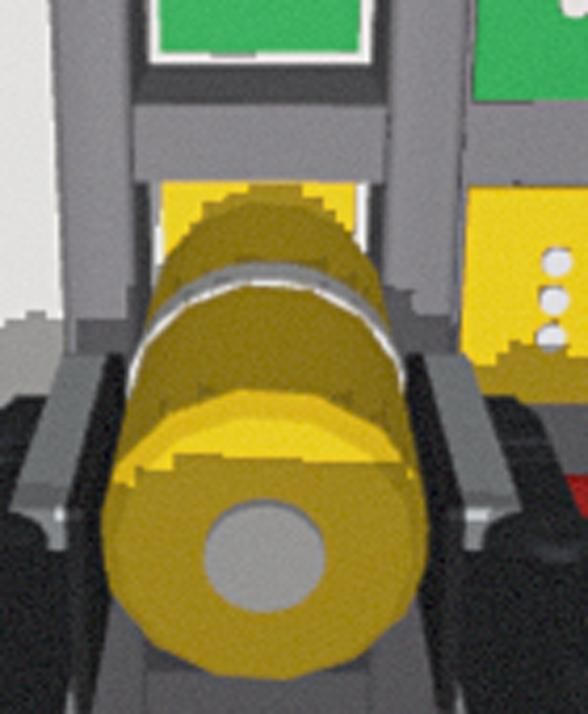

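```bash
python3 - <<'E'
from h import *
z=lambda x,y,h: onz('w27',190+x/4.2-.4,150+y/4.2-.4,h)
Z=.2637
print('rim far',z(258,181,.04)+[0,.019,0],'sides',(z(137,190,.04)+z(383,190,.04))/2)
print('cap',z(265,556,Z-.2103+.064),'bottom far edge',z(267,203,Z-.2103)+[0,.017,0])
E
```

```text
rim far [0.5431878  0.15569324 0.04      ] sides [0.54278589 0.13811486 0.04      ]
cap [0.54169956 0.15190718 0.1174    ] bottom far edge [0.54197296 0.15275922 0.0534    ]
```

```bash
python3 - <<'E'
from h import *
for f,zr,cp,fr in [('w18',.2132,(268,557),(260,210)),('w19',.2132,(268,557),(260,210)),('w26',.2103,(265,556),(267,203)),('w27',.2103,(265,556),(267,203))]:
    d=np.load(f'pics/{f}.npz'); Z=d['t'][2]+.0297
    z=lambda x,y,h: onz(f,190+x/4.2-.4,150+y/4.2-.4,h)
    print(f,d['t'],d['R'],'Z',Z.round(4),'cap',z(*cp,Z-zr+.064).round(4),'bot',(z(*fr,Z-zr)+[0,.017,0]).round(4), 'tcp', (d['t']+ .0735*np.array([-.0625,.998,0])).round(4))
E
```

```text
w18 [ 0.55178412 -0.02217064  0.3112061 ] [ -16.97272005   -0.39187011 -176.4304548 ] Z 0.3409 cap [0.5458 0.0556 0.1917] bot [0.5474 0.056  0.1277] tcp [0.5472 0.0512 0.3112]
w19 [ 0.55242277 -0.02202356  0.23323675] [ -16.9874942    -0.35495324 -176.43205607] Z 0.2629 cap [0.5465 0.0558 0.1137] bot [0.5482 0.0562 0.0497] tcp [0.5478 0.0513 0.2332]
w26 [0.5462502  0.08006153 0.30794077] [ -16.97484182   -0.33467833 -176.17694399] Z 0.3376 cap [0.5405 0.1558 0.1913] bot [0.5409 0.1562 0.1273] tcp [0.5417 0.1534 0.3079]
w27 [0.5469455  0.07720035 0.23236185] [ -16.96299503   -0.36298145 -176.5527011 ] Z 0.2621 cap [0.5416 0.153  0.1158] bot [0.5419 0.1533 0.0518] tcp [0.5424 0.1506 0.2324]
```

move_arm:
  commands:
    - {"claw": -1, "travel": [-0.23, -0.1, 0], "turn": -0.1}
    - {"claw": -1, "travel": [0, 0, 0], "turn": 0}
    - {"claw": -1, "travel": [0, 0, 0], "turn": 0}
    - {"claw": -1, "travel": [0, 0, 0], "turn": 0}
    - {"claw": -1, "travel": [0, 0, 0], "turn": 0}

```text
time: 25.13
ee_pos: [0.545, 0.1552, 0.2632]
tcp_rot: [179.8, 0.2, -86.4]
wrist_force: [0.3, 0.2, -1.1]
opening: 0.0331
```

```bash
python3 - <<'E'
from h import *
snap('wrist','w28')
im=cv2.imread('pics/w28.png');cv2.imwrite('pics/c.png',cv2.resize(im[150:320,190:330],None,fx=4.2,fy=4.2,interpolation=cv2.INTER_CUBIC))
f='w28';d=np.load(f'pics/{f}.npz'); Z=d['t'][2]+.0297;print(Z)
z=lambda x,y,h: onz(f,190+x/4.2-.4,150+y/4.2-.4,h)
print(z(265,556,Z-.2103+.064),z(267,203,Z-.2103)+[0,.017,0])
go(.5434,.153,.2203,-86.4)
E
```

```text
0.26287842072904744
[0.54299713 0.15675283 0.11657842] [0.54350295 0.15710819 0.05257842]
t 25.18 pos [0.545  0.1552 0.2631] rot [ 1.7978e+02  1.6000e-01 -8.6360e+01] F [ 0.2 -0.8 -1.1] open 0.0331 | delta cm [0.22 0.16 4.28] turn 0.04
```

View pics/c.png

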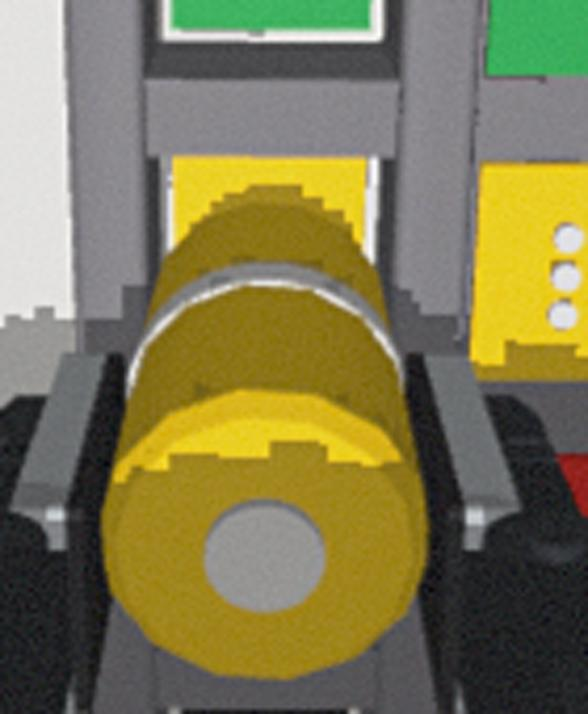

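```bash
python3 - <<'E'
from h import *
z=lambda x,y,h: onz('w28',190+x/4.2-.4,150+y/4.2-.4,h)
print('rim far',z(272,156,.04)+[0,.019,0],'sides',(z(149,190,.04)+z(396,190,.04))/2)
E
```

```text
rim far [0.5428896 0.1556534 0.04     ] sides [0.54245054 0.14208026 0.04      ]
```

move_arm:
  commands:
    - {"claw": -1, "travel": [0.12, 0.05, 0], "turn": 0}
    - {"claw": -1, "travel": [0, 0, 1], "turn": 0}
    - {"claw": -1, "travel": [0, 0, 1], "turn": 0}
    - {"claw": -1, "travel": [0, 0, 1], "turn": 0}
    - {"claw": -1, "travel": [0, 0, 0], "turn": 0}

```text
time: 25.6
ee_pos: [0.5436, 0.1537, 0.2295]
tcp_rot: [179.5, 0.1, -86.4]
wrist_force: [-0.5, 0.1, -1.6]
opening: 0.0331
```

move_arm:
  commands:
    - {"claw": -1, "travel": [0, 0, 0], "turn": 0}
    - {"claw": -1, "travel": [0, 0, 0.7], "turn": 0}
    - {"claw": -1, "travel": [0, 0, 0.4], "turn": 0}
    - {"claw": -1, "travel": [0, 0, 0], "turn": 0}

```text
time: 25.93
ee_pos: [0.5442, 0.1539, 0.2208]
tcp_rot: [179.7, 0.1, -86.4]
wrist_force: [-0.3, -0.1, -1.5]
opening: 0.0329
```

move_arm:
  commands:
    - {"claw": -1, "travel": [0, 0, 0.1], "turn": 0}
    - {"claw": -1, "travel": [0, 0, 0], "turn": 0}
    - {"claw": 0.3, "travel": [0, 0, 0], "turn": 0}
    - {"claw": 0.3, "travel": [0, 0, 0], "turn": 0}
    - {"claw": 0.3, "travel": [0, 0, 0], "turn": 0}

```text
time: 26.35
ee_pos: [0.5445, 0.154, 0.2211]
tcp_rot: [179.8, 0.2, -86.4]
wrist_force: [0.2, 0.6, -0.1]
opening: 0.0557
```

move_arm:
  commands:
    - {"claw": 0.3, "travel": [0, 0, -2], "turn": 0}
    - {"claw": 0.3, "travel": [0, 0, -3.5], "turn": 0}
    - {"claw": 0.3, "travel": [0, 0, -3.5], "turn": 0}
    - {"claw": 0.3, "travel": [0, 0, -3.5], "turn": 0}
    - {"claw": 0.3, "travel": [0, 0, 0], "turn": 0}

```text
time: 26.77
ee_pos: [0.5454, 0.1538, 0.3536]
tcp_rot: [-179.7, 0.3, -86.4]
wrist_force: [0.5, -0.3, 0.4]
opening: 0.0556
```

```bash
python3 - <<'E'
from h import *
snap('wrist','w29')
go(.449,-.139,.34,-86.4)
E
```

```text
t 26.82 pos [0.5454 0.1538 0.3503] rot [-179.84    0.25  -86.36] F [ 0.3 -0.5 -0.9] open 0.0555 | delta cm [28.62 11.49  0.87] turn 0.04
```

View pics/w29.png

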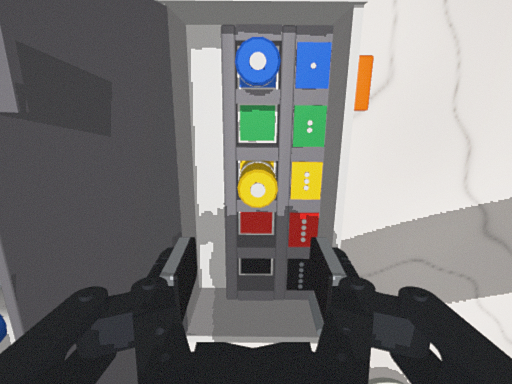

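move_arm:
  commands:
    - {"claw": 0.3, "travel": [3.6, 1.45, 0], "turn": 0}
    - {"claw": 0.3, "travel": [3.6, 1.45, 0], "turn": 0}
    - {"claw": 0.3, "travel": [3.6, 1.45, 0], "turn": 0}
    - {"claw": 0.3, "travel": [3.6, 1.45, 0], "turn": 0}
    - {"claw": 0.3, "travel": [3.6, 1.45, 0], "turn": 0}

```text
time: 27.23
ee_pos: [0.483, -0.0319, 0.3448]
tcp_rot: [179.7, 0.2, -86.3]
wrist_force: [1.2, -0.5, -0.8]
opening: 0.0553
```

move_arm:
  commands:
    - {"claw": 0.3, "travel": [3.6, 1.45, 0], "turn": 0}
    - {"claw": 0.3, "travel": [3.6, 1.45, 0.5], "turn": 0}
    - {"claw": 0.3, "travel": [3.3, 1.3, 0.3], "turn": 0}
    - {"claw": 0.3, "travel": [0, 0, 0], "turn": 0}
    - {"claw": 0.3, "travel": [0, 0, 0], "turn": 0}

```text
time: 27.65
ee_pos: [0.4479, -0.1395, 0.3367]
tcp_rot: [179.7, 0.2, -86.6]
wrist_force: [0.5, 1.0, 0.0]
opening: 0.0553
```

```bash
python3 - <<'E'
from h import *
print('yel cap',onz('w29',257.5,190,.074),'blue',onz('w29',257.7,61,.074))
snap('wrist','w30')
im=cv2.imread('pics/w30.png');cv2.imwrite('pics/c.png',cv2.resize(im[120:320,160:360],None,fx=3,fy=3,interpolation=cv2.INTER_CUBIC))
go(.449,-.139,.34,-86.4)
E
```

```text
yel cap [0.54140836 0.15489577 0.074     ] blue [0.54801841 0.05574483 0.074     ]
t 27.7 pos [ 0.4484 -0.1384  0.3369] rot [179.73   0.19 -86.47] F [-0.1  0.5  0.3] open 0.0554 | delta cm [ 0.06 -0.06 -0.31] turn -0.07
```

View pics/c.png

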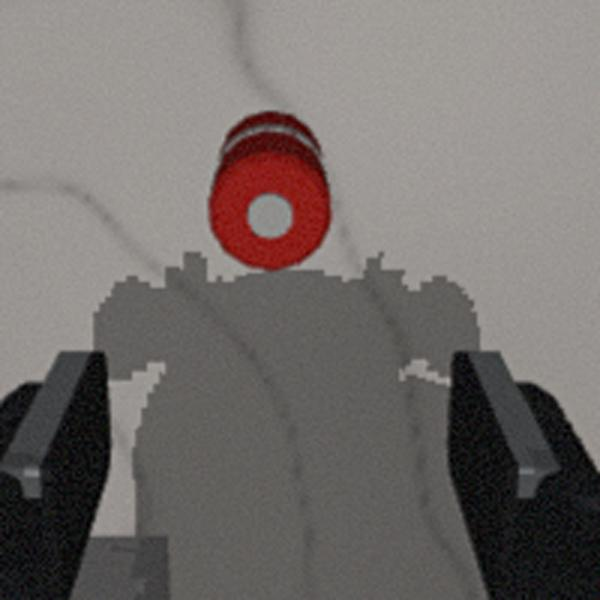

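```bash
python3 - <<'E'
from h import *
p=onz('w30',249.7,192,.064);print(p)
go(p[0]+.002,p[1]-.001,.2105,-86.4)
E
```

```text
[ 0.44745725 -0.13902987  0.064     ]
t 27.7 pos [ 0.4484 -0.1384  0.3369] rot [179.73   0.19 -86.47] F [-0.1  0.5  0.3] open 0.0554 | delta cm [ 0.21 -0.15 12.64] turn -0.07
```

move_arm:
  commands:
    - {"claw": 0.3, "travel": [0.15, -0.1, 3], "turn": 0}
    - {"claw": 0.3, "travel": [0, 0, 3], "turn": 0}
    - {"claw": 0.3, "travel": [0, 0, 2], "turn": 0}
    - {"claw": 0.3, "travel": [0, 0, 0], "turn": 0}
    - {"claw": 0.3, "travel": [0, 0, 0], "turn": 0}

```text
time: 28.12
ee_pos: [0.4495, -0.1381, 0.257]
tcp_rot: [179.7, 0.2, -86.3]
wrist_force: [-0.2, 0.1, 1.0]
opening: 0.0557
```

move_arm:
  commands:
    - {"claw": 0.3, "travel": [0, 0, 2.2], "turn": 0}
    - {"claw": 0.3, "travel": [0, 0, 2.2], "turn": 0}
    - {"claw": 0.3, "travel": [0, 0, 0], "turn": 0}
    - {"claw": 0.3, "travel": [0, 0, 0], "turn": 0}

```text
time: 28.45
ee_pos: [0.4495, -0.1387, 0.2145]
tcp_rot: [179.8, 0.2, -86.3]
wrist_force: [-0.7, -0.6, -0.2]
opening: 0.0558
```

```bash
python3 - <<'E'
from h import *
snap('wrist','w31')
go(.4495,-.140,.2105,-86.4)
E
```

```text
t 28.5 pos [ 0.4498 -0.1389  0.2153] rot [ 1.7985e+02  1.3000e-01 -8.6330e+01] F [0.1 0.5 0.6] open 0.0554 | delta cm [0.11 0.04 0.48] turn 0.07
```

View pics/w31.png

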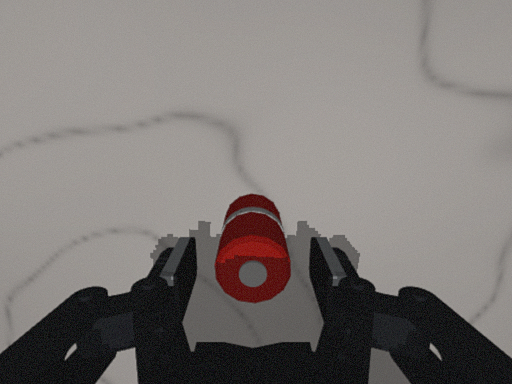

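move_arm:
  commands:
    - {"claw": 0.3, "travel": [0.1, 0, 0.4], "turn": 0}
    - {"claw": -1, "travel": [0, 0, 0], "turn": 0}
    - {"claw": -1, "travel": [0, 0, 0], "turn": 0}
    - {"claw": -1, "travel": [0, 0, 0], "turn": 0}
    - {"claw": -1, "travel": [0, 0, 0], "turn": 0}

```text
time: 28.92
ee_pos: [0.4496, -0.1402, 0.2105]
tcp_rot: [179.8, 0.1, -86.4]
wrist_force: [-1.2, 0.8, 5.7]
opening: 0.033
```

move_arm:
  commands:
    - {"claw": -1, "travel": [0, 0, 0], "turn": 0}
    - {"claw": -1, "travel": [0, 0, 0], "turn": 0}

```text
time: 29.08
ee_pos: [0.4496, -0.1402, 0.2105]
tcp_rot: [179.8, 0.1, -86.4]
wrist_force: [-0.7, 0.8, 5.9]
opening: 0.0329
```

move_arm:
  commands:
    - {"claw": -1, "travel": [0, 0, -3], "turn": 0}
    - {"claw": -1, "travel": [0, 0, -3.5], "turn": 0}
    - {"claw": -1, "travel": [0, 0, -3.5], "turn": 0}
    - {"claw": -1, "travel": [0, 0, -3], "turn": 0}
    - {"claw": -1, "travel": [0, 0, 0], "turn": 0}

```text
time: 29.5
ee_pos: [0.4504, -0.1407, 0.3457]
tcp_rot: [-179.8, -0.0, -86.4]
wrist_force: [0.3, 0.6, 0.3]
opening: 0.0329
```

```bash
python3 - <<'E'
from h import *
snap('wrist','w32')
go(.541,.204,.34,-86.4)
E
```

```text
t 29.55 pos [ 0.4504 -0.1406  0.3427] rot [-1.7995e+02  5.0000e-02 -8.6370e+01] F [-0.  -0.5 -2. ] open 0.033 | delta cm [-33.82 -11.23   0.31] turn 0.03
```

View pics/w32.png

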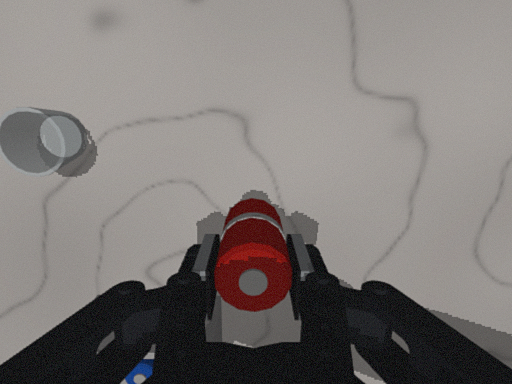

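move_arm:
  commands:
    - {"claw": -1, "travel": [-3.8, -1.25, 0], "turn": 0}
    - {"claw": -1, "travel": [-3.8, -1.25, 0], "turn": 0}
    - {"claw": -1, "travel": [-3.8, -1.25, 0], "turn": 0}
    - {"claw": -1, "travel": [-3.8, -1.25, 0], "turn": 0}
    - {"claw": -1, "travel": [-3.8, -1.25, 0], "turn": 0}

```text
time: 29.97
ee_pos: [0.5, 0.055, 0.3385]
tcp_rot: [179.7, 0.2, -86.4]
wrist_force: [2.0, -0.4, -1.2]
opening: 0.0331
```

move_arm:
  commands:
    - {"claw": -1, "travel": [-3.8, -1.25, 0], "turn": 0}
    - {"claw": -1, "travel": [-3.8, -1.25, 0], "turn": 0}
    - {"claw": -1, "travel": [-3.8, -1.25, 0], "turn": 0}
    - {"claw": -1, "travel": [-3.4, -1.2, 0], "turn": 0}
    - {"claw": -1, "travel": [0, 0, 0], "turn": 0}

```text
time: 30.38
ee_pos: [0.5408, 0.209, 0.3373]
tcp_rot: [179.6, 0.2, -86.1]
wrist_force: [-0.1, -0.5, -1.0]
opening: 0.0326
```

move_arm:
  commands:
    - {"claw": -1, "travel": [0, 0, 3], "turn": 0}
    - {"claw": -1, "travel": [0, 0, 2.5], "turn": 0}
    - {"claw": -1, "travel": [0, 0, 0], "turn": 0}
    - {"claw": -1, "travel": [0, 0, 0], "turn": 0}
    - {"claw": -1, "travel": [0, 0, 0], "turn": 0}

```text
time: 30.8
ee_pos: [0.54, 0.2039, 0.2858]
tcp_rot: [179.8, 0.2, -86.4]
wrist_force: [0.8, -0.2, -1.4]
opening: 0.0331
```

```bash
python3 - <<'E'
from h import *
snap('wrist','w33')
im=cv2.imread('pics/w33.png');cv2.imwrite('pics/c.png',cv2.resize(im[150:320,190:330],None,fx=4.2,fy=4.2,interpolation=cv2.INTER_CUBIC))
go(.5412,.2038,.263,-86.4)
E
```

```text
t 30.85 pos [0.5402 0.2039 0.2865] rot [179.86   0.19 -86.39] F [-1.1  0.5  0.5] open 0.033 | delta cm [ 0.03 -0.1   2.35] turn 0.01
```

View pics/c.png

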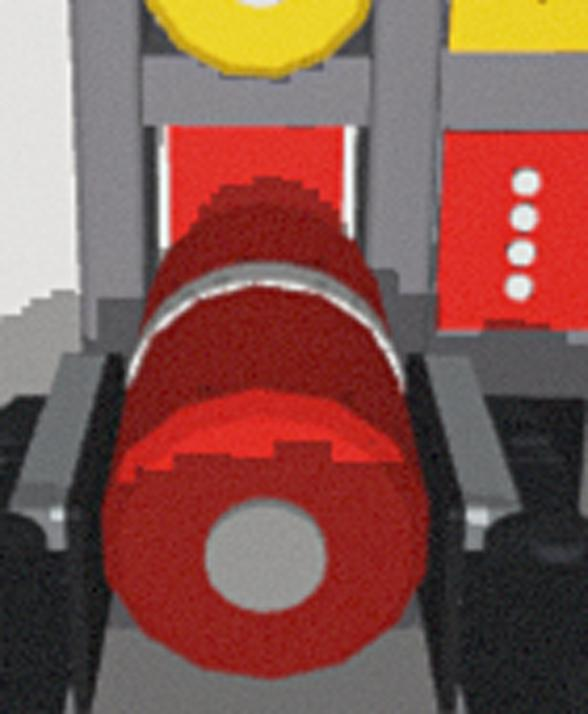

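```bash
python3 - <<'E'
from h import *
z=lambda x,y,h: onz('w33',190+x/4.2-.4,150+y/4.2-.4,h)
d=np.load('pics/w33.npz'); Z=d['t'][2]+.0297; print(Z)
print('rim far',z(256,126,.04)+[0,.019,0],'sides',(z(144,180,.04)+z(370,180,.04))/2)
print('cap',z(265,556,Z-.2105+.064),'bottom',z(267,203,Z-.2105)+[0,.017,0])
E
```

```text
0.28545570611130466
rim far [0.54017662 0.20573131 0.04      ] sides [0.53941321 0.19626928 0.04      ]
cap [0.53790136 0.20555307 0.13895571] bottom [0.53838359 0.20584133 0.07495571]
```

move_arm:
  commands:
    - {"claw": -1, "travel": [0, -0.13, 1.2], "turn": 0}
    - {"claw": -1, "travel": [0, 0, 1], "turn": 0}
    - {"claw": -1, "travel": [0, 0, 0], "turn": 0}
    - {"claw": -1, "travel": [0, 0, 0], "turn": 0}
    - {"claw": -1, "travel": [0, 0, 0], "turn": 0}

```text
time: 31.27
ee_pos: [0.5411, 0.2042, 0.2629]
tcp_rot: [179.8, 0.2, -86.4]
wrist_force: [-0.7, 0.2, -1.2]
opening: 0.0329
```

```bash
python3 - <<'E'
from h import *
snap('wrist','w34')
im=cv2.imread('pics/w34.png');cv2.imwrite('pics/c.png',cv2.resize(im[150:320,190:330],None,fx=4.2,fy=4.2,interpolation=cv2.INTER_CUBIC))
z=lambda x,y,h: onz('w34',190+x/4.2-.4,150+y/4.2-.4,h)
d=np.load('pics/w34.npz'); Z=d['t'][2]+.0297; print(Z)
print('cap',z(265,556,Z-.2105+.064),'bottom',z(267,203,Z-.2105)+[0,.017,0])
go(.5412,.2038,.2205,-86.4)
E
```

```text
0.2626119997992475
cap [0.53894983 0.20588697 0.116112  ] bottom [0.53940678 0.20616909 0.052112  ]
t 31.32 pos [0.5412 0.2043 0.2632] rot [ 1.7978e+02  1.7000e-01 -8.6370e+01] F [-0.3 -1.  -0.6] open 0.0331 | delta cm [ 0.06 -0.01  4.27] turn 0.03
```

View pics/c.png

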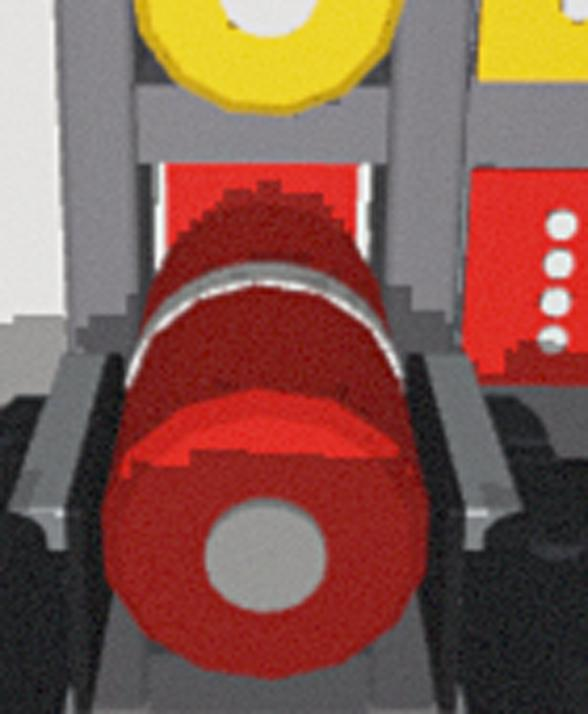

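Aligned within 1 mm (rim centre 0.5398, 0.2057; cartridge 0.5393, 0.2060). Insert.

move_arm:
  commands:
    - {"claw": -1, "travel": [0.03, -0.04, 1], "turn": 0}
    - {"claw": -1, "travel": [0, 0, 1], "turn": 0}
    - {"claw": -1, "travel": [0, 0, 1], "turn": 0}
    - {"claw": -1, "travel": [0, 0, 0], "turn": 0}
    - {"claw": -1, "travel": [0, 0, 0], "turn": 0}

```text
time: 31.73
ee_pos: [0.5411, 0.204, 0.2317]
tcp_rot: [179.7, 0.1, -86.4]
wrist_force: [-0.2, 0.1, -0.4]
opening: 0.033
```

move_arm:
  commands:
    - {"claw": -1, "travel": [0, 0, 0.7], "turn": 0}
    - {"claw": -1, "travel": [0, 0, 0.5], "turn": 0}
    - {"claw": -1, "travel": [0, 0, 0], "turn": 0}
    - {"claw": -1, "travel": [0, 0, 0], "turn": 0}

```text
time: 32.07
ee_pos: [0.5413, 0.2041, 0.2207]
tcp_rot: [179.8, 0.2, -86.4]
wrist_force: [-0.1, -0.5, -1.1]
opening: 0.0329
```

move_arm:
  commands:
    - {"claw": -1, "travel": [0, 0, 0.1], "turn": 0}
    - {"claw": -1, "travel": [0, 0, 0], "turn": 0}
    - {"claw": 0.3, "travel": [0, 0, 0], "turn": 0}
    - {"claw": 0.3, "travel": [0, 0, 0], "turn": 0}
    - {"claw": 0.3, "travel": [0, 0, 0], "turn": 0}

```text
time: 32.48
ee_pos: [0.5414, 0.2041, 0.2198]
tcp_rot: [179.8, 0.2, -86.4]
wrist_force: [-0.3, -0.2, -0.3]
opening: 0.0553
```

move_arm:
  commands:
    - {"claw": 0.3, "travel": [0, 0, -2], "turn": 0}
    - {"claw": 0.3, "travel": [0, 0, -3.5], "turn": 0}
    - {"claw": 0.3, "travel": [0, 0, -3.8], "turn": 0}
    - {"claw": 0.3, "travel": [0, 0, -3.8], "turn": 0}
    - {"claw": 0.3, "travel": [0, 0, -3.8], "turn": 0}

```text
time: 32.9
ee_pos: [0.5418, 0.2036, 0.3906]
tcp_rot: [179.8, 0.2, -86.4]
wrist_force: [0.5, 0.6, 0.4]
opening: 0.0556
```

```bash
python3 - <<'E'
from h import *
snap('wrist','w35');snap('scene','s35');snap('top','t35')
im=cv2.imread('pics/s35.png');cv2.imwrite('pics/c.png',cv2.resize(im[80:280,180:360],None,fx=3,fy=3,interpolation=cv2.INTER_CUBIC))
print(status.get_obs()['q'].round(1))
go(.68,.164,.4,3.6)
E
```

```text
[ 20.5   8.7  12.8  93.9   0.2 -73.1]
t 33.05 pos [0.5424 0.2038 0.3925] rot [-179.91    0.26  -86.36] F [0.5 0.1 0.1] open 0.0553 | delta cm [  4.84 -13.48  -0.75] turn -89.96
```

View pics/w35.png

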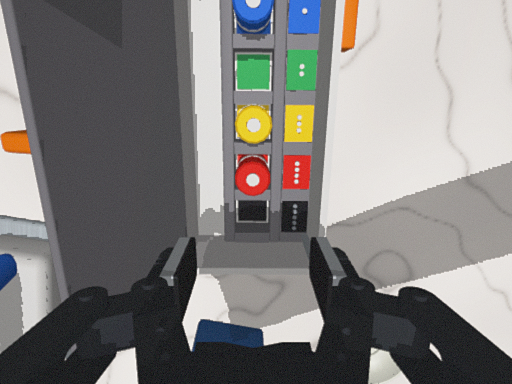

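View pics/c.png

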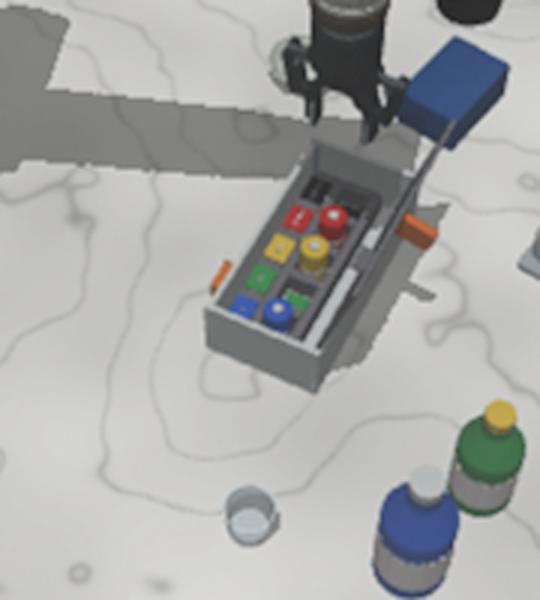

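View pics/t35.png

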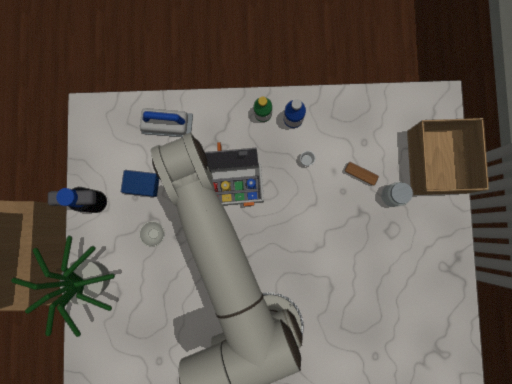

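move_arm:
  commands:
    - {"claw": 0, "travel": [0, 0, -2.5], "turn": -6.92}
    - {"claw": 0, "travel": [0, 0, -2.0], "turn": -6.92}
    - {"claw": 0, "travel": [0, 0, 0], "turn": -6.92}
    - {"claw": 0, "travel": [0, 0, 0], "turn": -6.92}
    - {"claw": 0, "travel": [0, 0, 0], "turn": -6.92}

```text
time: 33.47
ee_pos: [0.5425, 0.2036, 0.4328]
tcp_rot: [179.8, 0.3, -51.4]
wrist_force: [0.2, -0.2, -0.3]
opening: 0.0428
```

move_arm:
  commands:
    - {"claw": 0, "travel": [0, 0, 0], "turn": -6.92}
    - {"claw": 0, "travel": [0, 0, 0], "turn": -6.92}
    - {"claw": 0, "travel": [0, 0, 0], "turn": -6.92}
    - {"claw": 0, "travel": [0, 0, 0], "turn": -6.92}
    - {"claw": 0, "travel": [0, 0, 0], "turn": -6.92}

```text
time: 33.88
ee_pos: [0.5424, 0.2036, 0.4324]
tcp_rot: [180.0, 0.4, -16.8]
wrist_force: [-0.2, 0.9, -0.3]
opening: 0.0426
```

move_arm:
  commands:
    - {"claw": 0, "travel": [0, 0, 0], "turn": -6.92}
    - {"claw": 0, "travel": [0, 0, 0], "turn": -6.92}
    - {"claw": 0, "travel": [0, 0, 0], "turn": -6.92}
    - {"claw": 0, "travel": [0, 0, 0], "turn": 0}

```text
time: 34.22
ee_pos: [0.5424, 0.2036, 0.4325]
tcp_rot: [-179.9, 0.3, 3.9]
wrist_force: [-1.1, 0.2, 0.7]
opening: 0.0426
```

```bash
python3 - <<'E'
from h import *
print('yel',tri(('w29',257.5,190),('w35',253,125)),'red',onz('w35',252,180,.074))
print(status.get_obs()['q'].round(1))
snap('wrist','w36')
go(.674,.1638,.437,3.55)
E
```

```text
yel (array([0.54162104, 0.15425489, 0.07616436]), [0.0001477553631391562, 0.00014775536313895945]) red [0.5394316  0.20543375 0.074     ]
[  20.5   10.1   18.8   99.1    0.2 -163.4]
t 34.27 pos [0.5424 0.2036 0.4327] rot [-179.87    0.33    3.48] F [-0.3 -0.5  0.8] open 0.0427 | delta cm [12.89  4.77 -0.52] turn -0.07
```

View pics/w36.png

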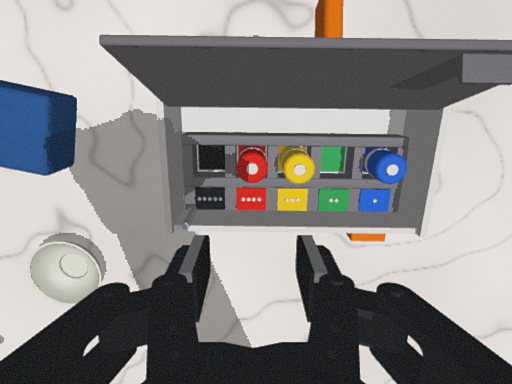

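move_arm:
  commands:
    - {"claw": 0, "travel": [3.3, 1.2, -0.3], "turn": 0}
    - {"claw": 0, "travel": [3.3, 1.2, -0.2], "turn": 0}
    - {"claw": 0, "travel": [3.3, 1.2, 0], "turn": 0}
    - {"claw": 0, "travel": [3, 1.2, 0], "turn": 0}
    - {"claw": 0, "travel": [0, 0, 0], "turn": 0}

```text
time: 34.68
ee_pos: [0.6794, 0.162, 0.4321]
tcp_rot: [-179.9, 0.6, 3.2]
wrist_force: [-0.5, 0.5, -2.3]
opening: 0.0425
```

move_arm:
  commands:
    - {"claw": 0, "travel": [0, 0, 0], "turn": 0}
    - {"claw": 0, "travel": [0, 0, 0], "turn": 0}

```text
time: 34.85
ee_pos: [0.6741, 0.1638, 0.4373]
tcp_rot: [-179.8, 0.3, 3.4]
wrist_force: [-0.2, 0.8, 1.1]
opening: 0.0425
```

```bash
python3 - <<'E'
from h import *
snap('wrist','w37')
go(.6705,.1638,.3251,3.55)
E
```

```text
t 34.9 pos [0.6735 0.164  0.4384] rot [-179.84    0.25    3.49] F [-0.2  0.4  0.3] open 0.0429 | delta cm [-0.25  0.03 11.33] turn -0.06
```

View pics/w37.png

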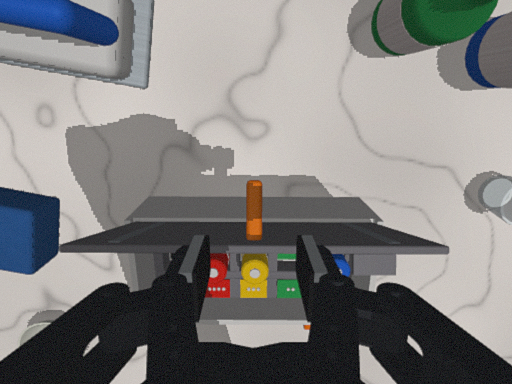

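move_arm:
  commands:
    - {"claw": 0, "travel": [0, 0, 3.5], "turn": 0}
    - {"claw": 0, "travel": [0, 0, 3.5], "turn": 0}
    - {"claw": 0, "travel": [-0.1, 0, 2.5], "turn": 0}
    - {"claw": 0, "travel": [-0.2, 0, 1.7], "turn": 0}
    - {"claw": 0, "travel": [0, 0, 0], "turn": 0}

```text
time: 35.32
ee_pos: [0.6685, 0.1642, 0.3233]
tcp_rot: [-179.9, 0.5, 3.6]
wrist_force: [-0.9, 1.4, -0.4]
opening: 0.0425
```

```bash
python3 - <<'E'
from h import *
snap('wrist','w38')
go(.6685,.1638,.3251,3.55)
E
```

```text
t 35.37 pos [0.669  0.1642 0.326 ] rot [-179.86    0.33    3.59] F [-0.3 -0.4  0.4] open 0.0426 | delta cm [-0.05  0.04  0.09] turn 0.04
```

View pics/w38.png

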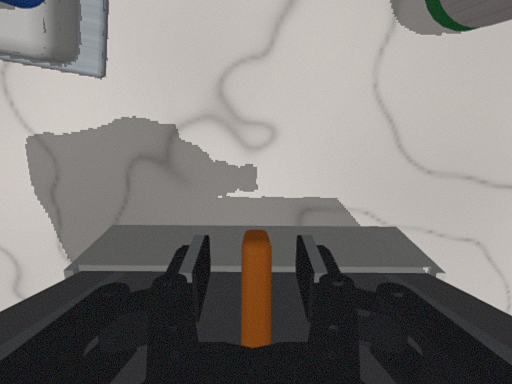

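move_arm:
  commands:
    - {"claw": -1, "travel": [0, 0, 0], "turn": 0}
    - {"claw": -1, "travel": [0, 0, 0], "turn": 0}
    - {"claw": -1, "travel": [0, 0, 0], "turn": 0}
    - {"claw": -1, "travel": [0, 0, 0], "turn": 0}
    - {"claw": -1, "travel": [0, 0, 0], "turn": 0}
  squeeze: 25

```text
time: 35.78
ee_pos: [0.6707, 0.1632, 0.3291]
tcp_rot: [-179.9, 0.0, 3.5]
wrist_force: [-1.8, -4.7, 6.0]
opening: 0.0115
```

move_arm:
  commands:
    - {"claw": -1, "travel": [-0.44, 0, -0.28], "turn": 0}
    - {"claw": -1, "travel": [-0.74, 0, -0.39], "turn": 0}
    - {"claw": -1, "travel": [-0.96, 0, -0.41], "turn": 0}
    - {"claw": -1, "travel": [0, 0, 0], "turn": 0}

```text
time: 36.12
ee_pos: [0.6489, 0.1619, 0.3396]
tcp_rot: [-179.9, 0.0, 3.5]
wrist_force: [2.9, -4.3, 3.7]
opening: 0.0118
```

move_arm:
  commands:
    - {"claw": -1, "travel": [-1.2, 0, -0.36], "turn": 0}
    - {"claw": -1, "travel": [-1.55, 0, -0.24], "turn": 0}
    - {"claw": -1, "travel": [0, 0, 0], "turn": 0}

```text
time: 36.37
ee_pos: [0.6212, 0.1603, 0.3455]
tcp_rot: [-179.9, 0.1, 3.6]
wrist_force: [-0.6, -4.6, 6.6]
opening: 0.0117
```

move_arm:
  commands:
    - {"claw": -1, "travel": [-1.57, 0, -0.01], "turn": 0}
    - {"claw": -1, "travel": [-1.55, 0, 0.23], "turn": 0}
    - {"claw": -1, "travel": [0, 0, 0], "turn": 0}

```text
time: 36.62
ee_pos: [0.5901, 0.1585, 0.3432]
tcp_rot: [-179.8, 0.1, 3.6]
wrist_force: [-2.3, -4.3, 8.3]
opening: 0.0115
```

```bash
python3 - <<'E'
from h import *
snap('wrist','w39')
snap('scene','s39')
im=cv2.imread('pics/s39.png');cv2.imwrite('pics/c.png',cv2.resize(im[80:200,220:380],None,fx=5,fy=5,interpolation=cv2.INTER_CUBIC))
go(.5869,.1577,.34,3.55)
E
```

```text
t 36.72 pos [0.5907 0.1585 0.3433] rot [-1.7984e+02  1.3000e-01  3.5800e+00] F [-5.3 -4.4 11.9] open 0.0115 | delta cm [-0.39  0.06  0.33] turn 0.03
```

View pics/c.png

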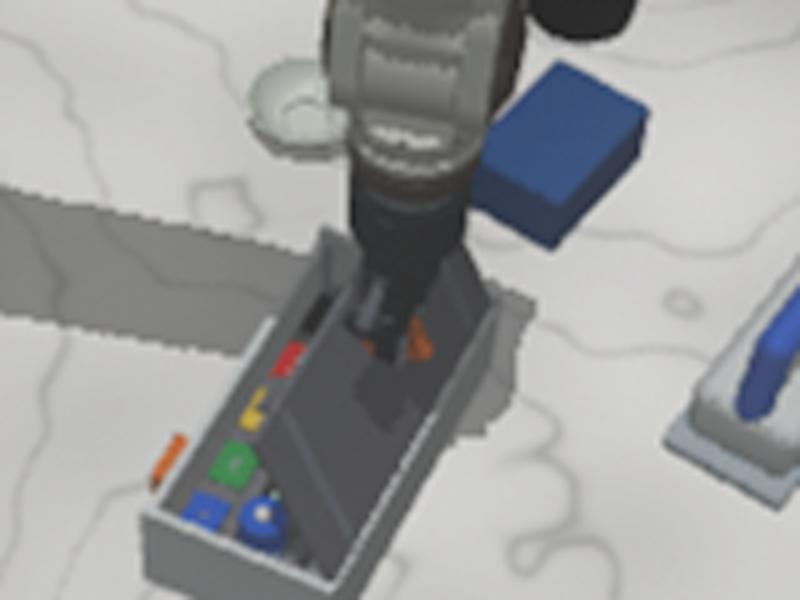

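move_arm:
  commands:
    - {"claw": -1, "travel": [-1.5, 0, 0.5], "turn": 0}
    - {"claw": -1, "travel": [-1.42, 0, 0.72], "turn": 0}
    - {"claw": -1, "travel": [0, 0, 0], "turn": 0}

```text
time: 36.97
ee_pos: [0.5607, 0.1568, 0.3311]
tcp_rot: [-179.8, 0.1, 3.6]
wrist_force: [-6.1, -4.8, 12.0]
opening: 0.0118
```

move_arm:
  commands:
    - {"claw": -1, "travel": [-1.3, 0, 0.92], "turn": 0}
    - {"claw": -1, "travel": [-1.15, 0, 1.1], "turn": 0}
    - {"claw": -1, "travel": [0, 0, 0], "turn": 0}

```text
time: 37.22
ee_pos: [0.5358, 0.1554, 0.3097]
tcp_rot: [-179.8, 0.3, 3.6]
wrist_force: [-9.1, -4.6, 10.2]
opening: 0.0116
```

move_arm:
  commands:
    - {"claw": -1, "travel": [-0.98, 0, 1.22], "turn": 0}
    - {"claw": -1, "travel": [-0.65, 0, 1.1], "turn": 0}
    - {"claw": -1, "travel": [0, 0, 0], "turn": 0}

```text
time: 37.47
ee_pos: [0.5199, 0.1545, 0.2853]
tcp_rot: [-179.8, 0.4, 3.6]
wrist_force: [-6.6, -3.5, 4.8]
opening: 0.0115
```

```bash
python3 - <<'E'
from h import *
snap('wrist','w40')
snap('scene','s40')
im=cv2.imread('pics/s40.png');cv2.imwrite('pics/c.png',cv2.resize(im[80:200,220:380],None,fx=5,fy=5,interpolation=cv2.INTER_CUBIC))
go(.5162,.1536,.288,3.55)
E
```

```text
t 37.57 pos [0.5202 0.1545 0.2857] rot [-179.85    0.42    3.59] F [-7.1 -2.7  1.4] open 0.0114 | delta cm [-0.41  0.07 -0.22] turn 0.04
```

View pics/c.png

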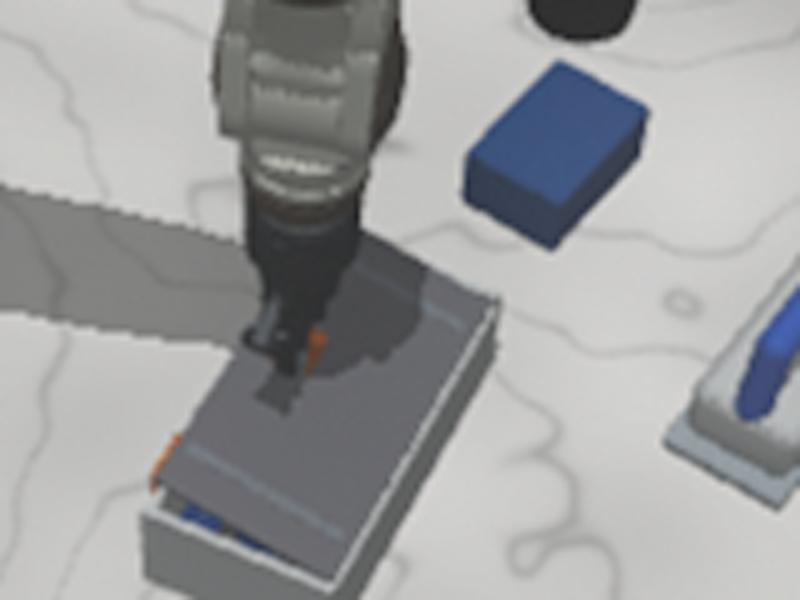

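move_arm:
  commands:
    - {"claw": 0, "travel": [0, 0, 0], "turn": 0}
    - {"claw": 0, "travel": [0, 0, 0], "turn": 0}
    - {"claw": 0, "travel": [0, 0, 0], "turn": 0}
    - {"claw": 0, "travel": [0, 0, -3.5], "turn": 0}
    - {"claw": 0, "travel": [0, 0, -3.5], "turn": 0}

```text
time: 37.98
ee_pos: [0.5208, 0.1544, 0.3548]
tcp_rot: [-179.9, 0.5, 3.6]
wrist_force: [1.2, 0.2, 0.8]
opening: 0.0426
```

move_arm:
  commands:
    - {"claw": -1, "travel": [-0.3, 0, 0], "turn": 0}
    - {"claw": -1, "travel": [-0.3, 0, 0], "turn": 0}
    - {"claw": -1, "travel": [0, 0, 0], "turn": 0}
    - {"claw": -1, "travel": [0, 0, 0], "turn": 0}
    - {"claw": -1, "travel": [0, 0, 0], "turn": 0}

```text
time: 38.4
ee_pos: [0.5149, 0.154, 0.3548]
tcp_rot: [-179.9, 0.3, 3.6]
wrist_force: [-0.9, 1.5, -0.2]
opening: -0.0001
```

```bash
python3 - <<'E'
from h import *
snap('wrist','w41')
go(.513,.1535,.325,3.55)
E
```

```text
t 38.45 pos [0.5149 0.154  0.3549] rot [-179.86    0.32    3.6 ] F [ 0.5  0.8 -0.4] open -0.0002 | delta cm [-0.18  0.04  2.99] turn 0.05
```

View pics/w41.png

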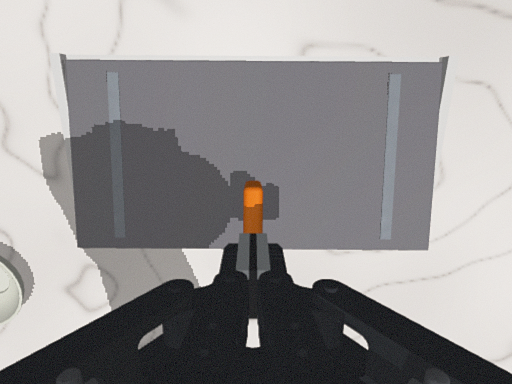

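move_arm:
  commands:
    - {"claw": -1, "travel": [-0.1, 0, 1.5], "turn": 0}
    - {"claw": -1, "travel": [0, 0, 1.5], "turn": 0}
    - {"claw": -1, "travel": [0, 0, 0.4], "turn": 0}
    - {"claw": -1, "travel": [0, 0, 0], "turn": 0}

```text
time: 38.78
ee_pos: [0.5135, 0.154, 0.3205]
tcp_rot: [-179.9, 0.4, 3.6]
wrist_force: [0.2, -0.6, 1.0]
opening: 0.0002
```

move_arm:
  commands:
    - {"claw": -1, "travel": [0, 0, 0.4], "turn": 0}
    - {"claw": -1, "travel": [0, 0, 0.4], "turn": 0}
    - {"claw": -1, "travel": [0, 0, 0], "turn": 0}

```text
time: 39.03
ee_pos: [0.5136, 0.1541, 0.3142]
tcp_rot: [-179.8, 0.2, 3.6]
wrist_force: [-1.4, -0.0, 3.8]
opening: 0.0001
```

move_arm:
  commands:
    - {"claw": -1, "travel": [0, 0, 0.4], "turn": 0}
    - {"claw": -1, "travel": [0, 0, 0], "turn": 0}
    - {"claw": -1, "travel": [0, 0, 0], "turn": 0}

```text
time: 39.28
ee_pos: [0.5135, 0.1541, 0.3109]
tcp_rot: [-179.8, 0.2, 3.6]
wrist_force: [-4.7, -0.8, 4.9]
opening: -0.0001
```

move_arm:
  commands:
    - {"claw": -1, "travel": [0, 0, 0.3], "turn": 0}
    - {"claw": -1, "travel": [0, 0, 0], "turn": 0}
    - {"claw": -1, "travel": [0, 0, 0], "turn": 0}

```text
time: 39.53
ee_pos: [0.5135, 0.1541, 0.3078]
tcp_rot: [-179.8, 0.2, 3.6]
wrist_force: [-3.9, 0.2, 5.6]
opening: -0.0
```

move_arm:
  commands:
    - {"claw": -1, "travel": [0, 0, 0.3], "turn": 0}
    - {"claw": -1, "travel": [0, 0, 0], "turn": 0}
    - {"claw": -1, "travel": [0, 0, 0], "turn": 0}

```text
time: 39.78
ee_pos: [0.5137, 0.1541, 0.3042]
tcp_rot: [-179.8, 0.2, 3.6]
wrist_force: [-2.5, 0.4, 2.6]
opening: -0.0
```

move_arm:
  commands:
    - {"claw": -1, "travel": [0, 0, 0.2], "turn": 0}
    - {"claw": -1, "travel": [0, 0, 0], "turn": 0}
    - {"claw": -1, "travel": [0, 0, 0], "turn": 0}

```text
time: 40.03
ee_pos: [0.5137, 0.1541, 0.3033]
tcp_rot: [-179.8, 0.1, 3.6]
wrist_force: [-6.1, -0.8, 11.8]
opening: -0.0005
```

move_arm:
  commands:
    - {"claw": -1, "travel": [0, 0, 0.03], "turn": 0}
    - {"claw": -1, "travel": [0, 0, 0], "turn": 0}
    - {"claw": -1, "travel": [0, 0, -2], "turn": 0}
    - {"claw": -1, "travel": [0, 0, -3.5], "turn": 0}
    - {"claw": -1, "travel": [0, 0, -3.5], "turn": 0}

```text
time: 40.45
ee_pos: [0.514, 0.1537, 0.3916]
tcp_rot: [-179.9, 0.3, 3.6]
wrist_force: [1.3, 0.2, 0.2]
opening: -0.0002
```

move_arm:
  commands:
    - {"claw": -1, "travel": [-3.5, 0, -2], "turn": 0}
    - {"claw": -1, "travel": [-3.5, 0, 0], "turn": 0}
    - {"claw": -1, "travel": [-3.5, 0, 0], "turn": 0}
    - {"claw": -1, "travel": [0, 0, 0], "turn": 0}
    - {"claw": -1, "travel": [0, 0, 0], "turn": 0}

```text
time: 40.87
ee_pos: [0.4084, 0.1471, 0.4128]
tcp_rot: [-179.8, 0.1, 3.6]
wrist_force: [-0.5, -0.2, -0.1]
opening: -0.0002
```

```bash
python3 - <<'E'
from h import *
snap('wrist','w42')
snap('scene','s42')
im=cv2.imread('pics/s42.png');cv2.imwrite('pics/c.png',cv2.resize(im[110:230,170:330],None,fx=5,fy=5,interpolation=cv2.INTER_CUBIC))
go(.5162,.1536,.288,3.55)
E
```

```text
t 40.97 pos [0.4099 0.1473 0.412 ] rot [-179.84    0.18    3.6 ] F [-0.1  0.  -0.4] open 0.0001 | delta cm [10.69  0.07 12.37] turn 0.05
```

View pics/c.png

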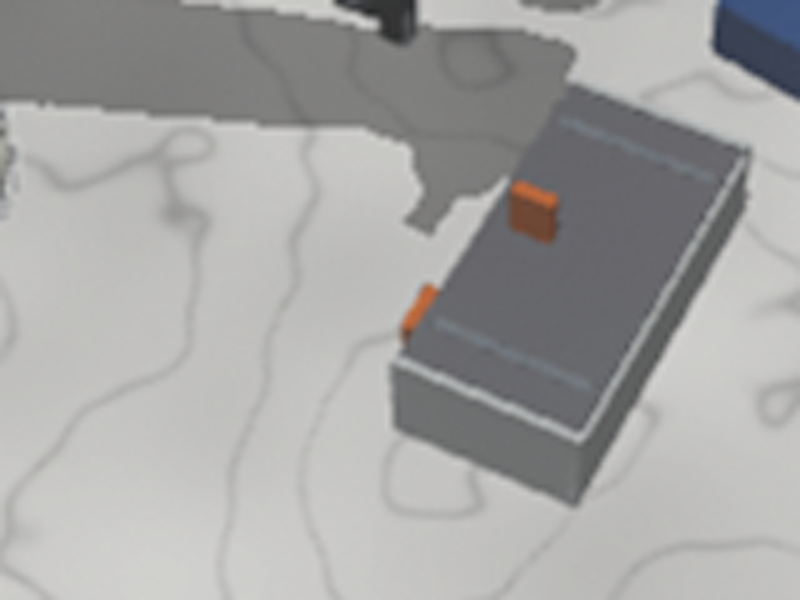

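View pics/w42.png

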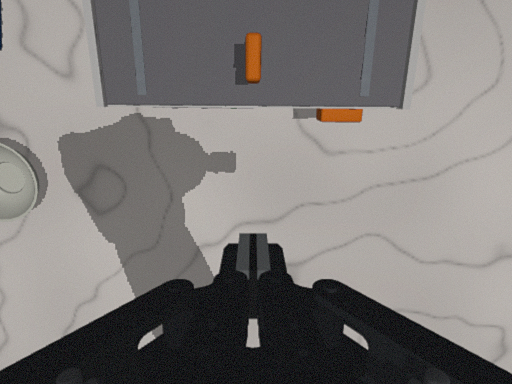

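```bash
python3 - <<'E'
from h import *
a=cv2.imread('pics/scene0.png');b=cv2.imread('pics/s42.png')
d=(cv2.absdiff(a,b).max(2)>40).astype(np.uint8)
for n,(x,y,w,h) in dict(cup=(250,238,28,28),brush=(185,280,52,36),jar=(138,288,48,46),dish=(265,88,35,26),tin=(308,90,45,42),unit=(243,122,82,92)).items(): print(n,int(d[y:y+h,x:x+w].sum()))
cv2.imwrite('pics/d.png',b)
E
```

```text
cup 0
brush 0
jar 0
dish 0
tin 0
unit 875
```

View pics/d.png

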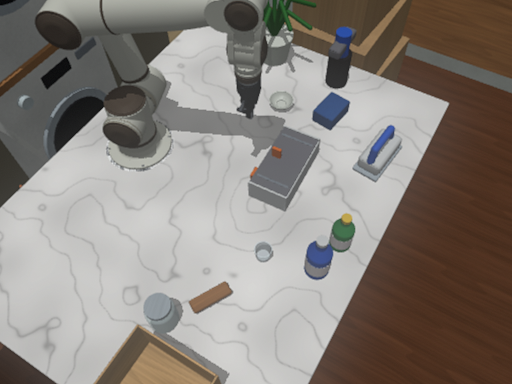

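```bash
python3 -c "
from workcell import bot
print(bot.job_done())"
```

```text
the job is handed in; nothing more can be done
None
```

I handed the job in at about 41 s. The tab was pressed and the cover opened to its stop. Blue, yellow and red went into pockets 1, 3 and 4 in that order, and the cover was then pressed shut. No green or black cartridge showed in any view, so pockets 2 and 5 stayed empty. No verdict was reported.

**Last checks**
- **Cover and tab:** in the last scene picture, the cover, fin and tab look as they did at the start. While pressing, the force dropped from 5.6 to 2.6 N as the cover neared shut, then rose to about 12 N.
- **Cartridges:** before shutting, each cap measured within about 2 mm of its pocket centre. Yellow's top triangulated to 76 mm, where 74 mm is expected; I put the difference down to measuring noise. I could not look at them again after the cover was shut.
- **Bystanders:** the cup, brush, jar, dish and tin showed no pixel change from the first picture. The area around the unit did change, which I put down to the arm's shadow.
- **Robot:** the arm was clear of everything, with no wrist force.

**What went wrong or disagreed**
- Early on, the last joint hit its limit and the tool tilted 2.5°. I removed the tilt at the opposite limit before touching anything.
- The wrist camera and the arm readings differed by 2–3 mm. I aligned each cartridge against its pocket rim within one picture instead.

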